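Reload the spool creel

ROBOT

A 6-joint arm with a two-finger parallel gripper is mounted at the origin on the work surface. World frame = base frame: x ahead of the robot, y to its left, z up, the work surface at z = 0. Lengths are in m, angles in rad, forces in N, time in s.
With the tool pointing down it reaches from about 0.4 to 0.825 m from the base axis. Payload 7 kg.
Tool frame: the origin (TCP) lies on the centre line of the jaws, within the pads' length; the fingertips stand tip_reach ahead of it and the grasp point (between the pads) is the TCP (tip_reach is the distance from the TCP to the fingertips, in m); z points along the fingers, y is the line along which they close (so a half turn about z gives the same grasp; the last joint's range is limited). The gripper opens to 88 mm and grips with 3 to 60 N. Pads are 19 mm wide; open, the fingers measure 130 mm over their backs; the gripper's body (78 mm by 193 mm) begins 47 mm behind the grasp point.
Start: joints at [1.41, 0.359, 0.012, 0, -1.224, -0.288], TCP at [0.293, 0.608, 0.217] pointing down, gripper open.
Joint ranges: [-3.07, 3.07], [-1.43, 2.12], [-1.02, 1.25], [-3.03, 1.67], [-3.05, -0], [-3.03, 3.03]. Speed limits (rad/s): [2.39, 2.39, 3.01, 3.14, 3.14, 3.14].

INTERFACE

Orientations are given as [roll, pitch, yaw] about the fixed x, y, z axes, in that order (R = Rz(yaw) Ry(pitch) Rx(roll)).
In Python, from station import get_state, grab_frame, calibration, job_done, find_in, mark_of, tip_reach gives the robot as it stands.
- The arm moves only by the shell command python3 -m handwheel 'ROWS' [OPENING] [FORCE]. ROWS is JSON, a list of rows, each an object with "delta_pos": the shift along the world's x, y, z in units of 30 mm (1.0 is 30 mm), a list of three; "dr": the turn, a rotation vector about the world's x, y, z in degrees, a list of three. In form: [{"delta_pos": [tx, ty, tz], "dr": [rx, ry, rz]}, ...]. A call has 1 to 10 rows; each row shifts and turns the commanded pose from where the row before left it; what a row does not reach is not made up. A row lasts 1/10 s, in which the tool goes at most 50 mm and 8.59 degrees, less where a joint would pass 70% of its speed; a pose out of reach is approached as far as the arm can. A call is refused whole if a number of a shift passes 1 or a number of a turn 8.59, either way. A call with a gripper value outside its range is refused whole. OPENING is the closure, from -1 (fully open) to 1 (shut), set as the call begins (- or left out, the last holds). The fingers move at their own pace and stop on an object; FORCE is the grip in N (left out, the last holds). Time passes only in rows, so rows that do not move let the fingers close. It gives the time, the measured TCP pose, the force, the opening and the grip force at its end, in the units of the state.
- get_state(): the state, without advancing time (a new reading comes with each control period).
- grab_frame(name): name is "scene" or "top"; returns the picture (420x560x3 uint8, red, green, blue); there is no depth.
- calibration(name): a dict with "fx", "fy", "cx", "cy" (pixels), "k1" (the pictures are not rectified: a ray, as slopes to the right and down, at radius r is drawn at 1 + k1 r^2 times it, then the intrinsics apply), "extrinsics" (4x4, takes a point from world to camera coordinates). Camera axes: x right, y down, z forward; pixel columns grow to the right and rows downward; lengths in m; the calibration is good to about 2 mm. A picture is of the moment at which its call begins. calibration takes no time and is no camera call.
- job_done(): hands the job in; it is judged then, once.
Trained networks look in the newest picture that a camera, given by its name, has taken for a name from the list of things; names that differ only in an ending like _2 or _b are one class to them, and where a whole thing is asked for, a point or a joint stands for the part that bears it (a point fixed in the world has none). Each returns a list of dicts, best first, with "conf" (0 to 1); they miss things now and then, are a little off and sometimes report something else, mostly with a low value. They report only what shows in the picture. A call takes as long as a camera call. They do not tell look-alikes from the thing itself.
- find_in(camera, query): "location" ([column, row] in pixels, amid what is visible of it).
- mark_of(camera, query): "location" ([column, row] in pixels: a listed point, or the origin of a listed thing).
The state is a dict: "t": time; "q": joint angles; "qd": joint speeds; "joint_efforts": joint torques, N m; "eef_pos": TCP position; "ee_rot": TCP orientation; "force": force on the tool from outside, world axes, zero at the start; "moment": the same for the moment, N m; "width": finger opening in m; "gripper_force": force on a finger pad.
Only numpy, scipy, OpenCV 4.12 (cv2) and the standard library are available. Lean on these libraries where they do the work, as an engineer would, in place of code of your own. Each camera call takes 0.05 s, during which the arm holds its last target. There are 200 camera calls.

TASK

One post of the wooden spool creel still holds a bare spool: pull its spring clip off sideways, lift the bare spool out and put it in the grey tray. Then set every wound spool on the table onto a creel post, one to a post, with its square foot seated flat and fully down in the square pocket, and lock each one by pushing a spring clip sideways into the groove of its post, above the spool, until it snaps home. The clip taken off is used again if needed; a clip left over may stay where it is. Do not knock over the jar, the pot or the steel weight.

Things in the scene. Friction and masses are not known exactly. Their poses are not given: they have to be found in the camera images.
- creel: fixed plywood board 110 (x) by 360 (y) mm, 20 mm thick; origin: centre of underside. Three pockets in a row along y, 115 mm apart, 74 mm square (sides along x, y), 10 mm deep. From each pocket's centre rises a steel post, 20 mm diameter, top 80 mm above the table (last 4 mm tapered), with a groove 14 mm in diameter, 57 to 66 mm above the table.
- pocket1 (a point): centre of the floor of pocket 1 (the end at the board's +y), 10 mm above the table; axes as the creel's
- pocket2 (a point): centre of the floor of pocket 2 (the middle one), 10 mm above the table; axes as the creel's
- pocket3 (a point): centre of the floor of pocket 3 (the end at the board's -y), 10 mm above the table; axes as the creel's
- groove1 (a point): centre of the lower end of the groove on the post of pocket 1, 57 mm above the table; axes as the creel's
- groove2 (a point): centre of the lower end of the groove on the post of pocket 2, 57 mm above the table; axes as the creel's
- groove3 (a point): centre of the lower end of the groove on the post of pocket 3, 57 mm above the table; axes as the creel's
- spoolA: wound spool, 46 mm tall, 0.22 kg: square wooden foot 70 x 70 mm, 12 mm thick; on it an upright round barrel of straw-coloured windings and a wooden rim, 54 mm diameter, with a 28 mm bore right through. Origin: centre of the foot's underside; x, y along the foot's sides. Seated, its top is 1 mm below the groove. May be absent: two or three of the three are there.
- spoolB: wound spool, 46 mm tall, 0.22 kg: square wooden foot 70 x 70 mm, 12 mm thick; on it an upright round barrel of straw-coloured windings and a wooden rim, 54 mm diameter, with a 28 mm bore right through. Origin: centre of the foot's underside; x, y along the foot's sides. Seated, its top is 1 mm below the groove. May be absent: two or three of the three are there.
- spoolC: wound spool, 46 mm tall, 0.22 kg: square wooden foot 70 x 70 mm, 12 mm thick; on it an upright round barrel of straw-coloured windings and a wooden rim, 54 mm diameter, with a 28 mm bore right through. Origin: centre of the foot's underside; x, y along the foot's sides. Seated, its top is 1 mm below the groove. May be absent: two or three of the three are there.
- bare: bare spool without windings, 46 mm tall, 0.11 kg: the same 70 mm square foot, 12 mm thick, a thin wooden core 35 mm in diameter, and a wooden rim at the top, 50 mm in diameter and 10 mm high, to grip it by; bore 28 mm. Origin: centre of the foot's underside. Starts in pocket1, locked by clipA.
- clipA: flat steel push-on spring clip, 72 mm long, plate 5 mm thick. Origin: underside, on the axis of its eye; mouth to its +x. Two sprung prongs reach 16 mm ahead, 32 mm wide over both; the eye is 16 mm wide, its mouth 10 mm, and snaps over a 14 mm shaft: some 6 to 10 N to push on or pull off; tail behind, lug on it. Starts on the post of pocket1, tail to the board's -x.
- clipB: flat steel push-on spring clip, 72 mm long, plate 5 mm thick. Origin: underside, on the axis of its eye; mouth to its +x. Two sprung prongs reach 16 mm ahead, 32 mm wide over both; the eye is 16 mm wide, its mouth 10 mm, and snaps over a 14 mm shaft: some 6 to 10 N to push on or pull off; tail behind, lug on it. Starts flat on the table.
- clipC: flat steel push-on spring clip, 72 mm long, plate 5 mm thick. Origin: underside, on the axis of its eye; mouth to its +x. Two sprung prongs reach 16 mm ahead, 32 mm wide over both; the eye is 16 mm wide, its mouth 10 mm, and snaps over a 14 mm shaft: some 6 to 10 N to push on or pull off; tail behind, lug on it. Starts flat on the table.
- clipA_lug (a point): centre of the top of this clip's grip lug, an upright steel plate on its tail, 39 mm behind the clip's origin and 33 mm above its underside; 30 mm long (along x), 12 mm thick (along y), 28 mm high above the plate; tail 18 mm wide, ending 58 mm behind the origin
- clipB_lug (a point): centre of the top of this clip's grip lug, an upright steel plate on its tail, 39 mm behind the clip's origin and 33 mm above its underside; 30 mm long (along x), 12 mm thick (along y), 28 mm high above the plate; tail 18 mm wide, ending 58 mm behind the origin
- clipC_lug (a point): centre of the top of this clip's grip lug, an upright steel plate on its tail, 39 mm behind the clip's origin and 33 mm above its underside; 30 mm long (along x), 12 mm thick (along y), 28 mm high above the plate; tail 18 mm wide, ending 58 mm behind the origin
- tray_in (a point): centre of the inner floor (5 mm above the table) of the grey plastic tray for empties, fixed; outside 160 mm (its x) by 170 mm (its y), walls 5 mm thick and 50 mm high
- jar: small amber glass jar, 60 mm in diameter, 85 mm tall; a bystander. Origin: centre of its underside
- pot: white cup, 76 mm in diameter, 100 mm tall; a bystander. Origin: centre of its underside
- weight: small stepped steel weight, 42 mm in diameter, 46 mm tall; a bystander standing near the spools and clips. Origin: centre of its underside
Mind the look-alikes: they are no part of the job. Leave any black or pink look-alike of the bare alone.

How it is judged:
At the end, for the whole second after the job is handed in: Each wound spool sits in its own pocket (within 5 mm of centre, down within 2.5 mm, tilt under 0.05 rad) with a clip in its post's groove (eye within 4 mm of the axis, underside -2 to 7 mm from the groove's lower end, tilt under 0.25 rad); the bare spool lies at rest in the tray (((horizontal distance between spoolA and pocket1 below 0.005 m and z of spoolA in the frame of pocket1 between -0.002 and 0.0025 m and angle between spoolA's own z axis and vertical below 0.05 rad and ((horizontal distance between clipA and groove1 below 0.004 m and z of clipA in the frame of groove1 between -0.002 and 0.007 m and angle between clipA's own z axis and vertical below 0.25 rad) or (horizontal distance between clipB and groove1 below 0.004 m and z of clipB in the frame of groove1 between -0.002 and 0.007 m and angle between clipB's own z axis and vertical below 0.25 rad) or (horizontal distance between clipC and groove1 below 0.004 m and z of clipC in the frame of groove1 between -0.002 and 0.007 m and angle between clipC's own z axis and vertical below 0.25 rad))) or (horizontal distance between spoolA and pocket2 below 0.005 m and z of spoolA in the frame of pocket2 between -0.002 and 0.0025 m and angle between spoolA's own z axis and vertical below 0.05 rad and ((horizontal distance between clipA and groove2 below 0.004 m and z of clipA in the frame of groove2 between -0.002 and 0.007 m and angle between clipA's own z axis and vertical below 0.25 rad) or (horizontal distance between clipB and groove2 below 0.004 m and z of clipB in the frame of groove2 between -0.002 and 0.007 m and angle between clipB's own z axis and vertical below 0.25 rad) or (horizontal distance between clipC and groove2 below 0.004 m and z of clipC in the frame of groove2 between -0.002 and 0.007 m and angle between clipC's own z axis and vertical below 0.25 rad))) or (horizontal distance between spoolA and pocket3 below 0.005 m and z of spoolA in the frame of pocket3 between -0.002 and 0.0025 m and angle between spoolA's own z axis and vertical below 0.05 rad and ((horizontal distance between clipA and groove3 below 0.004 m and z of clipA in the frame of groove3 between -0.002 and 0.007 m and angle between clipA's own z axis and vertical below 0.25 rad) or (horizontal distance between clipB and groove3 below 0.004 m and z of clipB in the frame of groove3 between -0.002 and 0.007 m and angle between clipB's own z axis and vertical below 0.25 rad) or (horizontal distance between clipC and groove3 below 0.004 m and z of clipC in the frame of groove3 between -0.002 and 0.007 m and angle between clipC's own z axis and vertical below 0.25 rad)))) and ((horizontal distance between spoolB and pocket1 below 0.005 m and z of spoolB in the frame of pocket1 between -0.002 and 0.0025 m and angle between spoolB's own z axis and vertical below 0.05 rad and ((horizontal distance between clipA and groove1 below 0.004 m and z of clipA in the frame of groove1 between -0.002 and 0.007 m and angle between clipA's own z axis and vertical below 0.25 rad) or (horizontal distance between clipB and groove1 below 0.004 m and z of clipB in the frame of groove1 between -0.002 and 0.007 m and angle between clipB's own z axis and vertical below 0.25 rad) or (horizontal distance between clipC and groove1 below 0.004 m and z of clipC in the frame of groove1 between -0.002 and 0.007 m and angle between clipC's own z axis and vertical below 0.25 rad))) or (horizontal distance between spoolB and pocket2 below 0.005 m and z of spoolB in the frame of pocket2 between -0.002 and 0.0025 m and angle between spoolB's own z axis and vertical below 0.05 rad and ((horizontal distance between clipA and groove2 below 0.004 m and z of clipA in the frame of groove2 between -0.002 and 0.007 m and angle between clipA's own z axis and vertical below 0.25 rad) or (horizontal distance between clipB and groove2 below 0.004 m and z of clipB in the frame of groove2 between -0.002 and 0.007 m and angle between clipB's own z axis and vertical below 0.25 rad) or (horizontal distance between clipC and groove2 below 0.004 m and z of clipC in the frame of groove2 between -0.002 and 0.007 m and angle between clipC's own z axis and vertical below 0.25 rad))) or (horizontal distance between spoolB and pocket3 below 0.005 m and z of spoolB in the frame of pocket3 between -0.002 and 0.0025 m and angle between spoolB's own z axis and vertical below 0.05 rad and ((horizontal distance between clipA and groove3 below 0.004 m and z of clipA in the frame of groove3 between -0.002 and 0.007 m and angle between clipA's own z axis and vertical below 0.25 rad) or (horizontal distance between clipB and groove3 below 0.004 m and z of clipB in the frame of groove3 between -0.002 and 0.007 m and angle between clipB's own z axis and vertical below 0.25 rad) or (horizontal distance between clipC and groove3 below 0.004 m and z of clipC in the frame of groove3 between -0.002 and 0.007 m and angle between clipC's own z axis and vertical below 0.25 rad)))) and ((horizontal distance between spoolC and pocket1 below 0.005 m and z of spoolC in the frame of pocket1 between -0.002 and 0.0025 m and angle between spoolC's own z axis and vertical below 0.05 rad and ((horizontal distance between clipA and groove1 below 0.004 m and z of clipA in the frame of groove1 between -0.002 and 0.007 m and angle between clipA's own z axis and vertical below 0.25 rad) or (horizontal distance between clipB and groove1 below 0.004 m and z of clipB in the frame of groove1 between -0.002 and 0.007 m and angle between clipB's own z axis and vertical below 0.25 rad) or (horizontal distance between clipC and groove1 below 0.004 m and z of clipC in the frame of groove1 between -0.002 and 0.007 m and angle between clipC's own z axis and vertical below 0.25 rad))) or (horizontal distance between spoolC and pocket2 below 0.005 m and z of spoolC in the frame of pocket2 between -0.002 and 0.0025 m and angle between spoolC's own z axis and vertical below 0.05 rad and ((horizontal distance between clipA and groove2 below 0.004 m and z of clipA in the frame of groove2 between -0.002 and 0.007 m and angle between clipA's own z axis and vertical below 0.25 rad) or (horizontal distance between clipB and groove2 below 0.004 m and z of clipB in the frame of groove2 between -0.002 and 0.007 m and angle between clipB's own z axis and vertical below 0.25 rad) or (horizontal distance between clipC and groove2 below 0.004 m and z of clipC in the frame of groove2 between -0.002 and 0.007 m and angle between clipC's own z axis and vertical below 0.25 rad))) or (horizontal distance between spoolC and pocket3 below 0.005 m and z of spoolC in the frame of pocket3 between -0.002 and 0.0025 m and angle between spoolC's own z axis and vertical below 0.05 rad and ((horizontal distance between clipA and groove3 below 0.004 m and z of clipA in the frame of groove3 between -0.002 and 0.007 m and angle between clipA's own z axis and vertical below 0.25 rad) or (horizontal distance between clipB and groove3 below 0.004 m and z of clipB in the frame of groove3 between -0.002 and 0.007 m and angle between clipB's own z axis and vertical below 0.25 rad) or (horizontal distance between clipC and groove3 below 0.004 m and z of clipC in the frame of groove3 between -0.002 and 0.007 m and angle between clipC's own z axis and vertical below 0.25 rad)))) and x of bare in the frame of tray_in between -0.065 and 0.065 m and y of bare in the frame of tray_in between -0.07 and 0.07 m and z of bare in the frame of tray_in between -0.005 and 0.045 m and linear speed of bare below 0.02 m/s); the robot touches nothing.
It fails at once if the jar is knocked over (angle between jar's own z axis and vertical above 0.6 rad).
It fails at once if the pot is knocked over (angle between pot's own z axis and vertical above 0.6 rad).
It fails at once if the weight is knocked over (angle between weight's own z axis and vertical above 0.6 rad).
Of spoolA, spoolB, spoolC only 2 to 3 are there at a start; the rules pass over those that are not, and their reading is None.
At some moment in a run one of spoolA, spoolB, spoolC, clipB, clipC may be knocked a few centimetres aside while the robot is not near it.
Once in a run the grip may slacken for a moment while it holds something.
It also fails if it takes over 210 s, if anything falls off the work surface, if the arm or the gripper's body presses on something with over 40 N, if the wrist force passes 120 N, or if a joint passes its speed limit or range.

## Working session

There is one attempt and no reset: what is moved stays moved. The work goes in short steps, Python scripts to look and compute and a shell command to move; the robot and the scene stay as the last step left them, time stands still between calls to the robot, and variables do not carry over. Pictures are saved under pics/ and viewed, at most 14 in all, crops included, and the job is handed in when it is done.

```bash
mkdir -p pics; ls
python3 - <<'E'
from station import *
import cv2
print(get_state(), tip_reach)
for n in ("scene","top"):
    f=grab_frame(n); cv2.imwrite(f"pics/{n}0.png",f[:,:,::-1])
    c=calibration(n); print(n,c)
    for q in ("spoolA","bare","clipA","clipA_lug","creel","tray_in","jar","pot","weight","pocket1","pocket2","pocket3","groove1"):
        print(q,[( [round(v) for v in d["location"]],round(d["conf"],2)) for d in mark_of(n,q)][:6])
E
```

```text
pics
{'t': 0.0, 'q': array([ 1.41008720e+00,  3.59396086e-01,  1.10604486e-02, -3.56287056e-04,
       -1.22412677e+00, -2.88118917e-01]), 'qd': array([-0.0009966 , -0.0007693 ,  0.0004037 ,  0.0001672 ,  0.00068686,
        0.00020943]), 'joint_efforts': array([-1.01523074e-03, -5.82722890e+01,  2.93060213e+01,  6.99709520e+00,
        6.92052490e-03, -1.62214396e-04]), 'eef_pos': array([0.29267997, 0.60767174, 0.21561636]), 'ee_rot': array([ 3.13990007e+00, -1.52336775e-04, -4.48949246e-01]), 'force': array([-0.42446186, -0.23166455, -0.07477277]), 'moment': array([ 0.01323814,  0.02316983, -0.02006907]), 'gripper_force': 0.0, 'width': 0.0876714995838829} 0.019
scene {'fx': 417.59791387050535, 'fy': 417.59791387050535, 'cx': 282.72972518595003, 'cy': 211.8038741847756, 'k1': -0.1308348193557678, 'extrinsics': array([[ 0.22339023,  0.97471748,  0.00475811, -0.16375052],
       [ 0.83432719, -0.18868645, -0.51797256, -0.42106344],
       [-0.50397912,  0.11967983, -0.855384  ,  1.56493154],
       [ 0.        ,  0.        ,  0.        ,  1.        ]])}
spoolA [([320, 185], 0.96), ([3
[... 1221 characters left out ...]
, 0.38), ([244, 187], 0.28)]
bare [([96, 186], 0.97), ([153, 179], 0.92), ([249, 182], 0.74), ([264, 136], 0.61)]
clipA [([244, 179], 0.55)]
clipA_lug [([244, 188], 0.47)]
creel [([285, 183], 0.62), ([401, 273], 0.25)]
tray_in [([151, 235], 0.73)]
jar [([166, 306], 0.58)]
pot [([442, 191], 0.7), ([246, 183], 0.22)]
weight [([376, 236], 0.63)]
pocket1 [([326, 188], 0.63), ([289, 186], 0.58), ([245, 186], 0.56), ([327, 186], 0.54)]
pocket2 [([326, 188], 0.63), ([289, 186], 0.58), ([245, 186], 0.56), ([327, 186], 0.54)]
pocket3 [([326, 188], 0.63), ([289, 186], 0.58), ([245, 186], 0.56), ([327, 186], 0.54)]
groove1 [([286, 180], 0.86), ([245, 179], 0.64), ([169, 306], 0.59), ([329, 182], 0.58)]
```

View pics/scene0.png

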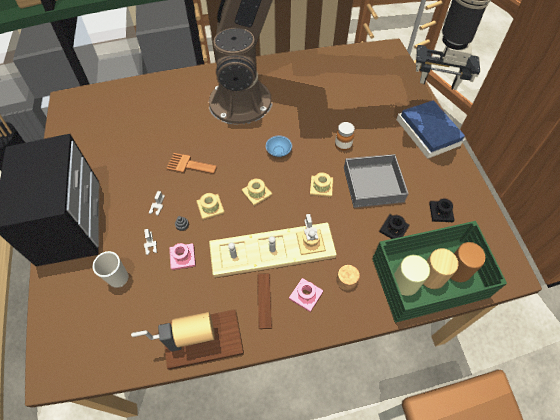

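View pics/top0.png

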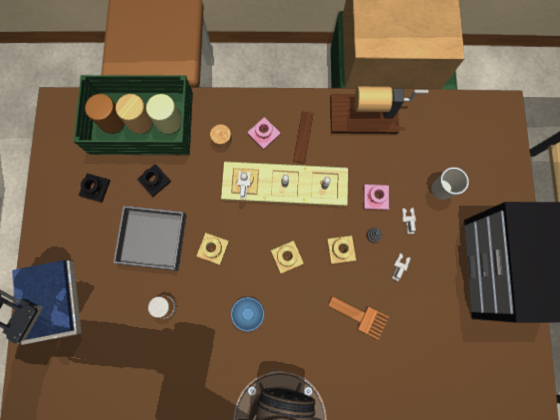

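The top view shows three straw spools near (213,248), (287,257) and (342,249). Clips lie at (409,220) and (401,267), and the weight is at (375,235). The bare spool sits on the left post, at (244,182), with the tray at (150,238). I'll ignore the pink and black look-alikes. Next I'll fit poses by silhouette in both cameras.

```bash
cat > h.py <<'E'
import numpy as np, cv2
from scipy.optimize import minimize
from station import *
CAL={n:calibration(n) for n in ("scene","top")}
def proj(n,P):
    c=CAL[n];P=np.atleast_2d(P);p=P@c["extrinsics"][:3,:3].T+c["extrinsics"][:3,3]
    s=p[:,:2]/p[:,2:];s=s*(1+c["k1"]*(s**2).sum(1,keepdims=True))
    return s*[c["fx"],c["fy"]]+[c["cx"],c["cy"]]
def unproj(n,uv,z):
    c=CAL[n];K=np.array([[c["fx"],0,c["cx"]],[0,c["fy"],c["cy"]],[0,0,1.]])
    s=cv2.undistortPoints(np.array([[uv]],float),K,np.array([c["k1"],0,0,0]))[0,0]
    # note: k1 model r_d=r(1+k1 r^2) is OpenCV's
    R=c["extrinsics"][:3,:3];o=-R.T@c["extrinsics"][:3,3];d=R.T@np.array([s[0],s[1],1])
    return o+d*(z-o[2])/d[2]
def box(x0,x1,y0,y1,z0,z1):
    return np.array([[x,y,z] for x in(x0,x1) for y in(y0,y1) for z in(z0,z1)])
def cyl(r,z0,z1):
    a=np.linspace(0,2*np.pi,32,endpoint=False)
    return np.array([[r*np.cos(t),r*np.sin(t),z] for t in a for z in(z0,z1)])
M={"creel":[box(-.055,.055,-.18,.18,0,.02)],
"spool":[box(-.035,.035,-.035,.035,0,.012),cyl(.027,.012,.046)],
"clip":[box(-.058,-.007,-.009,.009,0,.005),box(-.054,-.024,-.006,.006,.005,.033),cyl(.012,0,.005),box(0,.016,-.016,-.007,0,.005),box(0,.016,.007,.016,0,.005)],
"tray":[box(-.08,.08,-.085,.085,0,.05)]}
def mask(f,kind):
    h=cv2.cvtColor(f,cv2.COLOR_RGB2HSV);H,S,V=cv2.split(h)
    if kind in("creel","spool"): return ((H>17)&(H<38)&(S>50)&(V>130)).astype(np.uint8)
    if kind=="tray": return ((S<60)&(V>50)).astype(np.uint8)
    return ((S<75)&(V>90)).astype(np.uint8)
def comp(m,uv,fill,r=18):
    m=cv2.morphologyEx(m,cv2.MORPH_CLOSE,np.ones((3,3)))
    n,l,st,ce=cv2.connectedComponentsWithStats(m)
    d=[np.hypot(*(ce[i]-uv)) if st[i,4]>25 else 1e9 for i in range(n)];d[0]=1e9
    i=int(np.argmin(d));o=(l==i).astype(np.uint8)
    if fill:
        c,_=cv2.findContours(o,cv2.RETR_EXTERNAL,cv2.CHAIN_APPROX_NONE);cv2.drawContours(o,c,-1,1,-1)
    return o,st[i],d[i]
def render(n,kind,p,z0,ox,oy,w,h,k=6):
    im=np.zeros((h*k,w*k),np.uint8);c,s=np.cos(p[2]),np.sin(p[2])
    for B in M[kind]:
        W=np.c_[B[:,0]*c-B[:,1]*s+p[0],B[:,0]*s+B[:,1]*c+p[1],B[:,2]+z0]
        q=(proj(n,W)-[ox,oy]+.5)*k-.5
        hull=cv2.convexHull(q.astype(np.float32))
        cv2.fillConvexPoly(im,np.round(hull*16).astype(np.int32),1,shift=4)
    return cv2.resize(im.astype(np.float32),(w,h),interpolation=cv2.INTER_AREA)
def fit(n,f,kind,p0,z0=0,zc=.01):
    """p0=(x,y,yaw) seed; returns pose, misfit fraction"""
    uv=proj(n,[p0[0],p0[1],z0+zc])[0]
    o,st,d=comp(mask(f,kind),uv,kind!="clip")
    x,y,w,h,_=st;pad=6;ox,oy=max(x-pad,0),max(y-pad,0);w+=2*pad;h+=2*pad
    t=o[oy:oy+h,ox:ox+w].astype(np.float32);h,w=t.shape
    best=None
    yaws=[p0[2]] if kind in("creel","tray") else (p0[2]+np.radians([-30,-15,0,15,30]) if kind=="spool" else p0[2]+np.radians(np.arange(0,360,30)))
    # centre seed by blob centroid
    for yw in yaws:
        c=lambda v:np.abs(render(n,kind,v*[.01,.01,.2],z0,ox,oy,w,h)-t).sum()
        s0=np.array([p0[0]*100,p0[1]*100,yw*5])
        r=minimize(c,s0,method="Nelder-Mead",options=dict(initial_simplex=[s0,s0+[.8,0,0],s0+[0,.8,0],s0+[0,0,.8]],xatol=.01,fatol=.05,maxiter=120))
        if best is None or r.fun<best.fun: best=r
    return best.x*[.01,.01,.2],best.fun/t.sum()
E
cat > m.py <<'E'
from h import *
import sys
F={n:grab_frame(n) for n in("top","scene")}
seeds={"creel":("creel",(285,183),.02,0),"sp1":("spool",(213,248),.02,0),"sp2":("spool",(287,257),.02,.3),"sp3":("spool",(342,249),.02,0),"clip1":("clip",(409,220),.01,0),"clip2":("clip",(401,267),.01,0),"tray":("tray",(150,238),.02,0)}
for k,(kind,uv,z,yw) in seeds.items():
    p=unproj("top",uv,z)
    for n in F:
        v,e=fit(n,F[n],kind,(p[0],p[1],yw))
        print(k,n,np.round(v[:2]*1000,1),round(np.degrees(v[2]),1),round(e,3))
for k,uv,z in(("jar",(162,307),.04),("pot",(450,184),.08),("weight",(375,235),.03)): print(k,unproj("top",uv,z).round(3))
E
time python3 m.py
```

```text
creel top [642.7 -11.9] -2.6 0.02
creel scene [639.1 -13.3] -2.8 0.117
sp1 top [452.5 191.6] -19.1 0.056
sp1 scene [449.3 192.9] -19.6 0.074
sp2 top [429.6 -18.5] 23.0 0.057
sp2 scene [427.3 -16.8] 24.1 0.071
sp3 top [ 451.5 -172.4] 7.6 0.052
sp3 scene [ 448.5 -170.9] 7.7 0.064
clip1 top [ 555.8 -367.8] 3.6 0.297
clip1 scene [ 554.2 -367.9] 3.4 0.342
clip2 top [ 419.7 -345.3] 334.0 0.319
clip2 scene [ 419.  -344.8] -26.5 0.256
tray top [477.9 363.1] -5.7 0.027
tray scene [477.5 364.4] -5.9 0.023
jar [0.289 0.316 0.04 ]
pot [ 0.624 -0.466  0.08 ]
weight [ 0.489 -0.264  0.03 ]
real	0m4.825s
user	0m3.342s
sys	0m0.176s
```

Run:
```python
from h import *
f=grab_frame("top");k=8
def crop(x,y,w,h):return cv2.resize(f[y:y+h,x:x+w],None,fx=k,fy=k,interpolation=cv2.INTER_CUBIC)
im=crop(385,203,40,75)
for p in((.5558,-.3678,np.radians(3.6)),(.4197,-.3453,np.radians(-26))):
    c,s=np.cos(p[2]),np.sin(p[2])
    for B in M["clip"]:
        W=np.c_[B[:,0]*c-B[:,1]*s+p[0],B[:,0]*s+B[:,1]*c+p[1],B[:,2]]
        q=(proj("top",W)-[385,203]+.5)*k
        cv2.polylines(im,[cv2.convexHull(q.astype(np.float32)).astype(int)],True,(255,0,0),1)
b=np.zeros((600,400,3),np.uint8);c2=crop(222,163,50,40);b[:320]=c2
cv2.imwrite("pics/clips.png",np.hstack([im,b])[:,:,::-1])
```

```text
(no output)
```

View pics/clips.png

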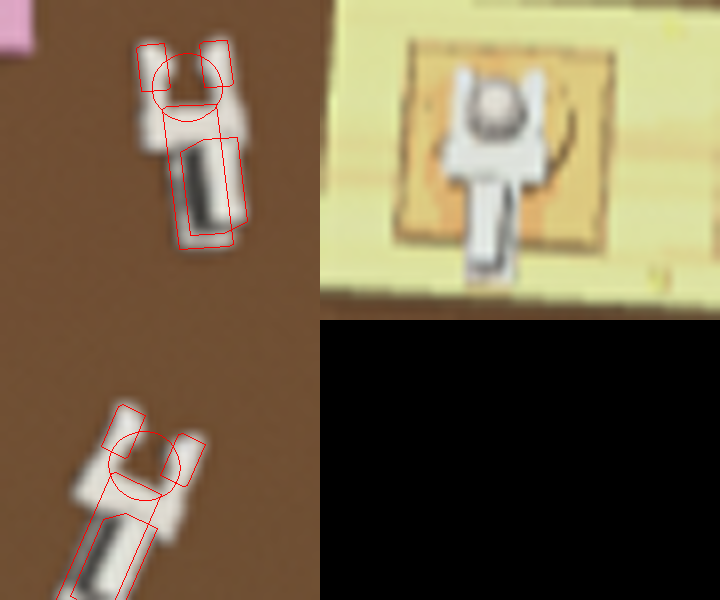

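```bash
python3 -m handwheel '[{"delta_pos":[0.5,-1,0],"dr":[0,0,7.6]},{"delta_pos":[1,-1,0],"dr":[0,0,7.7]},{"delta_pos":[1,-1,0],"dr":[0,0,7.7]},{"delta_pos":[1,-1,0],"dr":[0,0,0]},{"delta_pos":[1,-1,0],"dr":[0,0,0]},{"delta_pos":[1,-1,0],"dr":[0,0,0]},{"delta_pos":[1,-1,0],"dr":[0,0,0]},{"delta_pos":[1,-1,0],"dr":[0,0,0]},{"delta_pos":[1,-1,0],"dr":[0,0,0]},{"delta_pos":[1,-1,0],"dr":[0,0,0]}]' -1 20
```

```text
t: 2.55
eef_pos: [0.579, 0.3068, 0.2168]
ee_rot: [-3.141, -0.0, -0.047]
force: [0.0, 0.7, 0.1]
width: 0.0874
gripper_force: 0.0
```

The fits agree with the picture: both clips have their mouths up (+x), at about (188,88) and (145,465) in the crop. clipA's tail points down (-x). Going to clipA's lug.

```bash
python3 -m handwheel '[{"delta_pos":[0.15,-1,0],"dr":[0,0,0]},{"delta_pos":[0.15,-1,0],"dr":[0,0,0]},{"delta_pos":[0.15,-1,0],"dr":[0,0,0]},{"delta_pos":[0.15,-1,0],"dr":[0,0,0]},{"delta_pos":[0.15,-1,0],"dr":[0,0,0]},{"delta_pos":[0.1,-1,0],"dr":[0,0,0]},{"delta_pos":[0.1,-0.75,-0.4],"dr":[0,0,0]},{"delta_pos":[0,0,-1],"dr":[0,0,0]},{"delta_pos":[0,0,-1],"dr":[0,0,0]},{"delta_pos":[0,0,-1],"dr":[0,0,0]}]' && python3 -m handwheel '[{"delta_pos":[0,0,-1],"dr":[0,0,0]},{"delta_pos":[0,0,0],"dr":[0,0,0]},{"delta_pos":[0,0,0],"dr":[0,0,0]}]'
python3 - <<'E'
from h import *
import cv2
a=grab_frame("top")[140:220,200:300];b=grab_frame("scene")[190:270,260:360]
print(get_state()["eef_pos"])
cv2.imwrite("pics/lug.png",cv2.resize(np.hstack([a,b]),None,fx=4,fy=4,interpolation=2)[:,:,::-1])
E
```

```text
t: 3.55
eef_pos: [0.6065, 0.1053, 0.1139]
ee_rot: [-3.141, -0.001, -0.048]
force: [0.8, 0.7, 0.3]
width: 0.0875
gripper_force: 0.0
t: 3.85
eef_pos: [0.6066, 0.1055, 0.0849]
ee_rot: [3.141, 0.0, -0.047]
force: [0.3, 0.0, 0.8]
width: 0.0878
gripper_force: 0.0
[0.60764109 0.10610133 0.08648546]
```

View pics/lug.png

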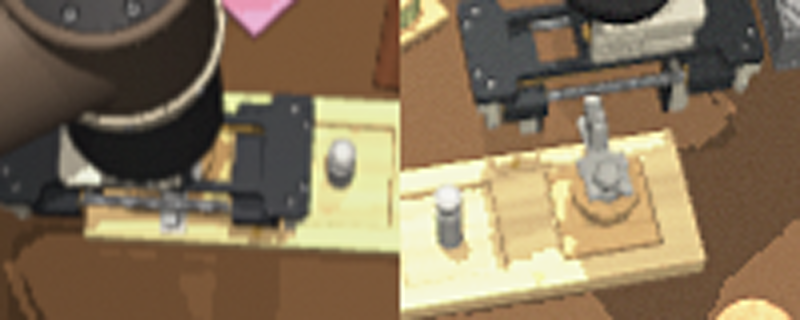

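The fingers straddle the lug, at (170,215) in the left crop. I'll close, then pull back along the board's -x.

```bash
Z='ok'; python3 -m handwheel '[{"delta_pos":[0,0,0],"dr":[0,0,0]},{"delta_pos":[0,0,0],"dr":[0,0,0]},{"delta_pos":[0,0,0],"dr":[0,0,0]},{"delta_pos":[0,0,0],"dr":[0,0,0]},{"delta_pos":[0,0,0],"dr":[0,0,0]},{"delta_pos":[0,0,0],"dr":[0,0,0]},{"delta_pos":[0,0,0],"dr":[0,0,0]}]' 1 40
```

```text
t: 4.65
eef_pos: [0.6063, 0.1056, 0.0845]
ee_rot: [3.142, 0.0, -0.047]
force: [-0.0, 0.4, 0.3]
width: 0.0376
gripper_force: 0.0
```

```bash
python3 -m handwheel '[{"delta_pos":[0,0,0],"dr":[0,0,0]},{"delta_pos":[0,0,0],"dr":[0,0,0]},{"delta_pos":[0,0,0],"dr":[0,0,0]},{"delta_pos":[0,0,0],"dr":[0,0,0]},{"delta_pos":[0,0,0],"dr":[0,0,0]}]'
```

```text
t: 5.15
eef_pos: [0.6064, 0.1057, 0.0845]
ee_rot: [3.142, 0.0, -0.047]
force: [1.3, -0.2, -0.6]
width: 0.0013
gripper_force: 0.0
```

Run:
```python
from h import *
g=grab_frame("scene");a=grab_frame("top")
for p in ((.6065,.1055,.0655),(.6065,.1055,.0845),(.607,.104,.09),(.646,.102,.08)): print(p,proj("scene",p)-[260,190],proj("top",p)-[200,140])
cv2.imwrite("pics/lug2.png",cv2.resize(np.hstack([a[140:220,200:300],g[190:270,260:360]]),None,fx=4,fy=4,interpolation=2)[:,:,::-1])
```

```text
(0.6065, 0.1055, 0.0655) [[48.43281675 32.48684972]] [[42.43907852 50.07079417]]
(0.6065, 0.1055, 0.0845) [[48.81326995 29.2078782 ]] [[41.95281227 48.3799759 ]]
(0.607, 0.104, 0.09) [[48.46327547 28.48908653]] [[42.36743758 47.70491704]]
(0.646, 0.102, 0.08) [[51.06812125 41.98461482]] [[43.64610066 34.8326768 ]]
```

View pics/lug2.png

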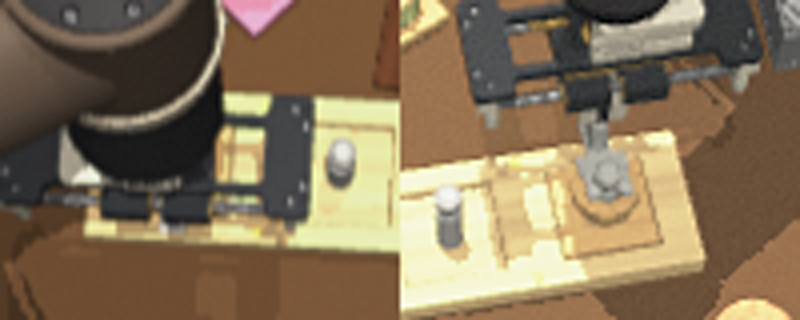

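Run:
```python
from h import *
g=grab_frame("scene")[195:265,275:350].copy();a=grab_frame("top")[150:220,205:280]
k=5;im=cv2.resize(np.hstack([a,g]),None,fx=k,fy=k,interpolation=2)
def dot(p,c):
    for n,o in(("top",(205,150)),("scene",(275-75,195))):
        q=(proj(n,p)[0]-o+.5)*k;cv2.circle(im,(int(q[0]),int(q[1])),3,c,-1)
e=get_state()["eef_pos"];print(e)
dot(e+[0,0,-.019],(255,0,0));dot(e,(255,255,0));dot(e+[0,0,.047],(0,255,0));dot((.607,.104,.09),(0,0,255))
cv2.imwrite("pics/lug3.png",im[:,:,::-1])
```

```text
[0.60638519 0.10564789 0.08455844]
```

View pics/lug3.png

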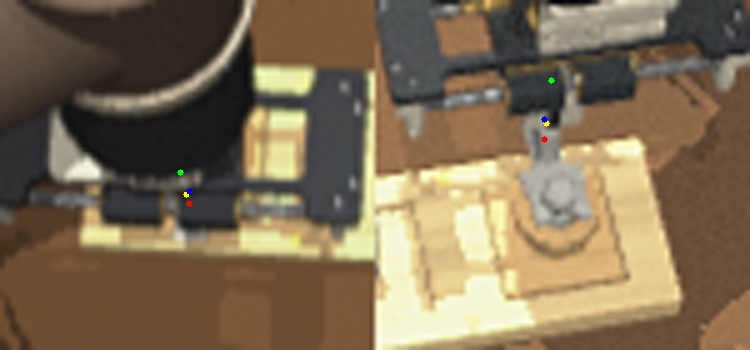

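The lug isn't held: the width is 1 mm. I'll raise clear and compare where the fingertips appear with where they should be.

```bash
python3 -m handwheel '[{"delta_pos":[0,0,1],"dr":[0,0,0]},{"delta_pos":[0,0,1],"dr":[0,0,0]},{"delta_pos":[0,0,1],"dr":[0,0,0]},{"delta_pos":[0,0,0],"dr":[0,0,0]}]';  python3 - <<'E'
from h import *
g=grab_frame("scene")[165:265,275:350].copy();a=grab_frame("top")[120:220,205:280]
k=5;im=cv2.resize(np.hstack([a,g]),None,fx=k,fy=k,interpolation=2)
def dot(p,c):
    for n,o in(("top",(205,120)),("scene",(275-75,165))):
        q=(proj(n,p)[0]-o+.5)*k;cv2.circle(im,(int(q[0]),int(q[1])),3,c,-1)
e=get_state()["eef_pos"];print(e)
dot(e+[0,0,-.019],(255,0,0));dot(e,(255,255,0));dot(e+[0,0,.047],(0,255,0));dot((.607,.104,.09),(0,0,255))
cv2.imwrite("pics/lug4.png",im[:,:,::-1])
E
```

```text
t: 5.75
eef_pos: [0.6089, 0.1064, 0.1794]
ee_rot: [-3.139, -0.007, -0.047]
force: [0.2, 0.0, 0.3]
width: 0.0005
gripper_force: 0.0
[0.60659134 0.10584012 0.17528921]
```

View pics/lug4.png

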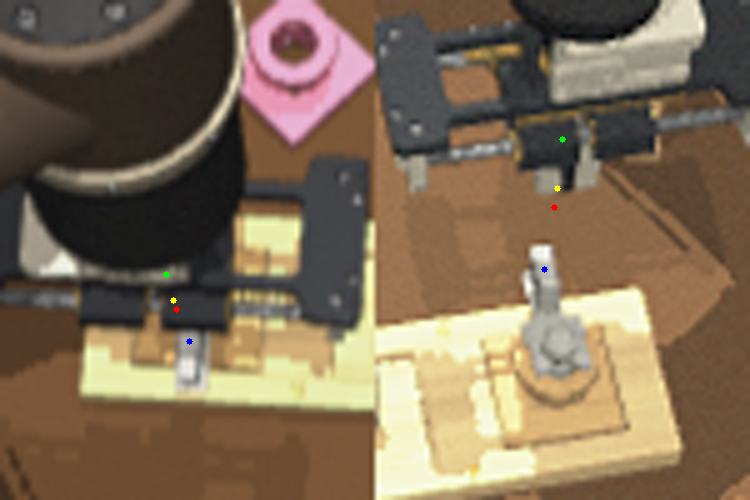

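The fingertips look about 4 px too high and 3 px to the right of the readings. I'll touch clear table to check the height.

```bash
python3 -m handwheel '[{"delta_pos":[-0.9,0,0],"dr":[0,0,0]},{"delta_pos":[-0.9,0,0],"dr":[0,0,0]},{"delta_pos":[0,0,-1],"dr":[0,0,0]},{"delta_pos":[0,0,-1],"dr":[0,0,0]},{"delta_pos":[0,0,-1],"dr":[0,0,0]},{"delta_pos":[0,0,-1],"dr":[0,0,0]},{"delta_pos":[0,0,-0.5],"dr":[0,0,0]},{"delta_pos":[0,0,0],"dr":[0,0,0]}]'
python3 - <<'E'
from h import *
s=get_state();print(s["eef_pos"],s["force"],s["width"])
g=grab_frame("scene")[165:265,250:350].copy();a=grab_frame("top")[170:270,195:295]
k=4;im=cv2.resize(np.hstack([a,g]),None,fx=k,fy=k,interpolation=2)
def dot(p,c):
    for n,o in(("top",(195,170)),("scene",(250-100,165))):
        q=(proj(n,p)[0]-o+.5)*k;cv2.circle(im,(int(q[0]),int(q[1])),2,c,-1)
e=s["eef_pos"]
dot(e+[0,0,-.019],(255,0,0));dot(e,(255,255,0));dot(e+[0,0,.047],(0,255,0))
cv2.imwrite("pics/tab.png",im[:,:,::-1])
E
```

```text
t: 6.65
eef_pos: [0.5498, 0.1043, 0.0361]
ee_rot: [3.138, 0.006, -0.048]
force: [-0.4, -0.1, -0.7]
width: 0.0004
gripper_force: 0.0
[0.5497896  0.10432855 0.03607566] [-0.41020909 -0.11215875 -0.69110562] 0.00040448923055346516
```

View pics/tab.png

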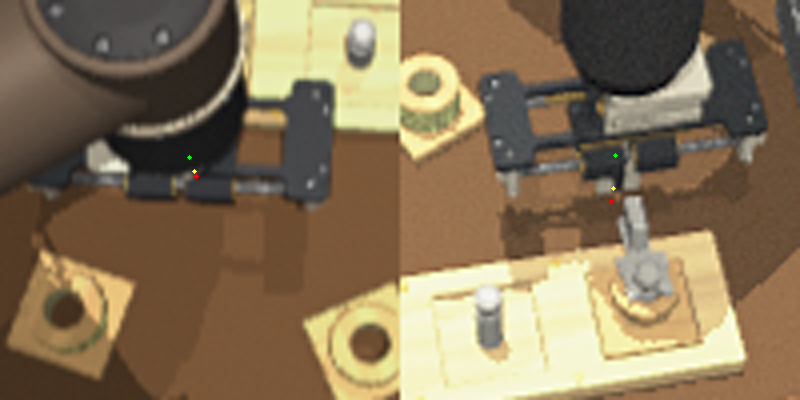

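```bash
python3 -m handwheel '[{"delta_pos":[0,0,-0.4],"dr":[0,0,0]},{"delta_pos":[0,0,0],"dr":[0,0,0]}]'; python3 -m handwheel '[{"delta_pos":[0,0,-0.1],"dr":[0,0,0]},{"delta_pos":[0,0,0],"dr":[0,0,0]}]';python3 -m handwheel '[{"delta_pos":[0,0,-0.1],"dr":[0,0,0]},{"delta_pos":[0,0,0],"dr":[0,0,0]}]'
```

```text
t: 6.95
eef_pos: [0.5519, 0.1055, 0.0269]
ee_rot: [3.142, 0.001, -0.048]
force: [-0.3, 0.1, 0.3]
width: 0.0008
gripper_force: 0.0
t: 7.15
eef_pos: [0.5524, 0.1057, 0.0246]
ee_rot: [-3.141, -0.0, -0.047]
force: [0.4, -0.6, 0.1]
width: 0.0004
gripper_force: 0.0
t: 7.35
eef_pos: [0.5523, 0.1056, 0.0214]
ee_rot: [3.142, 0.0, -0.047]
force: [-0.6, -0.3, -0.2]
width: 0.0004
gripper_force: 0.0
```

```bash
python3 -m handwheel '[{"delta_pos":[0,0,-0.06],"dr":[0,0,0]},{"delta_pos":[0,0,0],"dr":[0,0,0]}]'|grep -E "eef|force: \["; python3 -m handwheel '[{"delta_pos":[0,0,-0.06],"dr":[0,0,0]},{"delta_pos":[0,0,0],"dr":[0,0,0]}]'|grep -E "eef|force: \[";python3 -m handwheel '[{"delta_pos":[0,0,-0.06],"dr":[0,0,0]},{"delta_pos":[0,0,0],"dr":[0,0,0]}]'|grep -E "eef|force: \["
```

```text
eef_pos: [0.5522, 0.1056, 0.0196]
force: [-0.3, 0.8, -0.4]
eef_pos: [0.5523, 0.1056, 0.0177]
force: [1.4, 0.1, 0.2]
eef_pos: [0.5522, 0.1056, 0.0159]
force: [-0.8, 0.2, -0.0]
```

```bash
g='eef|force: \['; python3 -m handwheel '[{"delta_pos":[0,0,-0.07],"dr":[0,0,0]},{"delta_pos":[0,0,0],"dr":[0,0,0]}]'|grep -E "$g"; python3 -m handwheel '[{"delta_pos":[0,0,-0.07],"dr":[0,0,0]},{"delta_pos":[0,0,0],"dr":[0,0,0]}]'|grep -E "$g";python3 -m handwheel '[{"delta_pos":[0,0,-0.07],"dr":[0,0,0]},{"delta_pos":[0,0,0],"dr":[0,0,0]}]'|grep -E "$g"
```

```text
eef_pos: [0.5523, 0.1056, 0.0138]
force: [-0.4, -0.2, -0.5]
eef_pos: [0.5522, 0.1055, 0.0116]
force: [0.1, 0.3, 0.4]
eef_pos: [0.5522, 0.1056, 0.0096]
force: [-0.4, 0.0, -0.5]
```

Run:
```python
import station,inspect
print(station.tip_reach, type(station.tip_reach)); s=station.get_state()
print(s["q"],s["eef_pos"])
```

```text
0.019 <class 'float'>
[ 5.36960642e-01  3.95838501e-01 -4.80517540e-01 -8.30481732e-05
 -6.94788917e-01  9.86457287e-01] [0.55222475 0.10555313 0.00959345]
```

```bash
g='eef|force: \['; python3 -m handwheel '[{"delta_pos":[0,0,-0.1],"dr":[0,0,0]},{"delta_pos":[0,0,0],"dr":[0,0,0]}]'|grep -E "$g"; python3 -m handwheel '[{"delta_pos":[0,0,-0.1],"dr":[0,0,0]},{"delta_pos":[0,0,0],"dr":[0,0,0]}]'|grep -E "$g"
```

```text
eef_pos: [0.5521, 0.1055, 0.0065]
force: [-0.0, -0.8, 1.0]
eef_pos: [0.5523, 0.1056, 0.0037]
force: [-0.8, -0.4, 2.0]
```

```bash
g='eef|force: \['; python3 -m handwheel '[{"delta_pos":[0,0,-0.07],"dr":[0,0,0]},{"delta_pos":[0,0,0],"dr":[0,0,0]}]'|grep -E "$g"; python3 -m handwheel '[{"delta_pos":[0,0,-0.07],"dr":[0,0,0]},{"delta_pos":[0,0,0],"dr":[0,0,0]}]'|grep -E "$g"
```

```text
eef_pos: [0.5523, 0.1058, 0.0023]
force: [-5.6, 1.0, 9.8]
eef_pos: [0.5523, 0.1059, 0.0012]
force: [-10.2, 0.8, 19.0]
```

Contact comes at a reading of z≈0.004, not 0.019, so the true height is the reading plus 15 mm. The picture also suggests about -4 mm in x and +5 mm in y. Re-approaching the lug with these corrections.

```bash
python3 -m handwheel '[{"delta_pos":[0,0,1],"dr":[0,0,0]},{"delta_pos":[0,0,1],"dr":[0,0,0]},{"delta_pos":[0,0,1],"dr":[0,0,0]},{"delta_pos":[0,0,1],"dr":[0,0,0]},{"delta_pos":[0.85,-0.2,0.2],"dr":[0,0,0]},{"delta_pos":[0.85,0,0],"dr":[0,0,0]},{"delta_pos":[0,0,0],"dr":[0,0,0]},{"delta_pos":[0,0,0],"dr":[0,0,0]},{"delta_pos":[0,0,-0.9],"dr":[0,0,0]},{"delta_pos":[0,0,-0.9],"dr":[0,0,0]}]' -1 40; python3 -m handwheel '[{"delta_pos":[0,0,-0.15],"dr":[0,0,0]},{"delta_pos":[0,0,0],"dr":[0,0,0]},{"delta_pos":[0,0,0],"dr":[0,0,0]},{"delta_pos":[0,0,0],"dr":[0,0,0]},{"delta_pos":[0,0,0],"dr":[0,0,0]},{"delta_pos":[0,0,0],"dr":[0,0,0]},{"delta_pos":[0,0,0],"dr":[0,0,0]},{"delta_pos":[0,0,0],"dr":[0,0,0]},{"delta_pos":[0,0,0],"dr":[0,0,0]},{"delta_pos":[0,0,0],"dr":[0,0,0]}]' 1; python3 -m handwheel '[{"delta_pos":[0,0,0],"dr":[0,0,0]},{"delta_pos":[0,0,0],"dr":[0,0,0]},{"delta_pos":[0,0,0],"dr":[0,0,0]}]'
```

```text
t: 10.35
eef_pos: [0.603, 0.0998, 0.0716]
ee_rot: [-3.141, -0.001, -0.047]
force: [-0.5, -0.5, -0.5]
width: 0.0748
gripper_force: 0.0
t: 11.35
eef_pos: [0.604, 0.1004, 0.0673]
ee_rot: [-3.14, -0.001, -0.047]
force: [0.6, 3.6, -0.1]
width: 0.0114
gripper_force: 39.0
t: 11.65
eef_pos: [0.604, 0.1003, 0.0673]
ee_rot: [-3.141, -0.001, -0.047]
force: [1.7, 5.2, -1.0]
width: 0.0115
gripper_force: 39.0
```

Gripped, with the width at 11.5 mm. Now I'll pull off along the board's -x.

```bash
python3 -m handwheel '[{"delta_pos":[-0.1,0.035,0],"dr":[0,0,0]},{"delta_pos":[-0.1,0.005,0],"dr":[0,0,0]},{"delta_pos":[-0.15,0.007,0],"dr":[0,0,0]},{"delta_pos":[-0.2,0.01,0],"dr":[0,0,0]},{"delta_pos":[-0.3,0.014,0],"dr":[0,0,0]},{"delta_pos":[-0.4,0.02,0],"dr":[0,0,0]},{"delta_pos":[-0.4,0.02,0],"dr":[0,0,0]},{"delta_pos":[-0.4,0.02,0],"dr":[0,0,0]},{"delta_pos":[0,0,0],"dr":[0,0,0]}]'
python3 - <<'E'
from h import *
F={n:grab_frame(n) for n in("top","scene")}
e=get_state()["eef_pos"];print(e)
g=F["scene"][165:265,250:350];a=F["top"][150:250,195:295]
cv2.imwrite("pics/pull.png",cv2.resize(np.hstack([a,g]),None,fx=4,fy=4,interpolation=2)[:,:,::-1])
E
```

```text
t: 12.55
eef_pos: [0.5396, 0.103, 0.0671]
ee_rot: [3.141, 0.002, -0.047]
force: [0.4, -0.2, -1.7]
width: 0.0112
gripper_force: 39.7
[0.54160291 0.10357854 0.06746244]
```

View pics/pull.png

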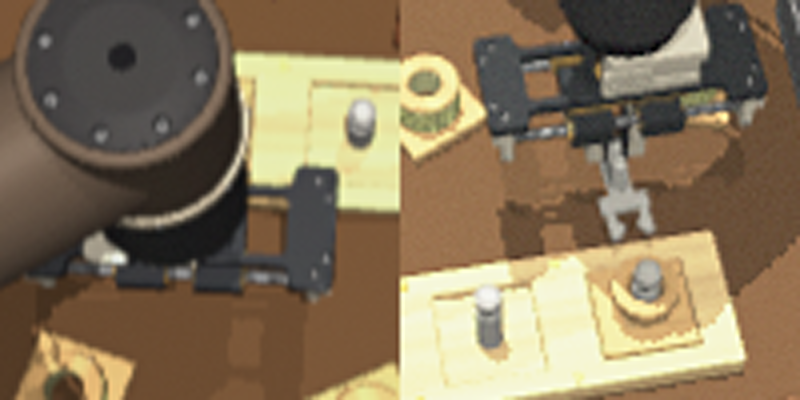

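The clip is off and held. In the scene crop its prongs are at (630,225), and the bare post is at (648,275). I'll park it flat at a free spot near (0.47, 0.095).

```bash
python3 -m handwheel '[{"delta_pos":[-0.8,-0.11,0],"dr":[0,0,0]},{"delta_pos":[-0.8,-0.11,0],"dr":[0,0,0]},{"delta_pos":[-0.75,-0.11,0],"dr":[0,0,0]},{"delta_pos":[0,0,-0.8],"dr":[0,0,0]},{"delta_pos":[0,0,-0.7],"dr":[0,0,0]},{"delta_pos":[0,0,-0.3],"dr":[0,0,0]},{"delta_pos":[0,0,-0.08],"dr":[0,0,0]},{"delta_pos":[0,0,0],"dr":[0,0,0]}]'; python3 -m handwheel '[{"delta_pos":[0,0,0],"dr":[0,0,0]},{"delta_pos":[0,0,0],"dr":[0,0,0]},{"delta_pos":[0,0,0],"dr":[0,0,0]},{"delta_pos":[0,0,0],"dr":[0,0,0]}]' 0.2
```

```text
t: 13.45
eef_pos: [0.475, 0.095, 0.0138]
ee_rot: [-3.14, -0.006, -0.045]
force: [-1.0, -2.7, 25.8]
width: 0.0116
gripper_force: 40.0
t: 13.85
eef_pos: [0.4713, 0.0935, 0.0105]
ee_rot: [3.141, 0.001, -0.047]
force: [0.6, -0.1, 0.2]
width: 0.0338
gripper_force: 0.0
```

```bash
python3 -m handwheel '[{"delta_pos":[0,0,1],"dr":[0,0,0]},{"delta_pos":[0,0,1],"dr":[0,0,0]},{"delta_pos":[0,0,1],"dr":[0,0,0]},{"delta_pos":[0.9,0.03,1],"dr":[0,0,0]},{"delta_pos":[1,0.03,0],"dr":[0,0,0]},{"delta_pos":[1,0.03,0],"dr":[0,0,0]},{"delta_pos":[1,0.03,0],"dr":[0,0,0]},{"delta_pos":[1,0.03,0],"dr":[0,0,0]},{"delta_pos":[1,0.03,0],"dr":[0,0,0]},{"delta_pos":[0,0,-0.7],"dr":[0,0,0]}]' -1 25; python3 -m handwheel '[{"delta_pos":[0,0,-0.8],"dr":[0,0,0]},{"delta_pos":[0,0,-0.8],"dr":[0,0,0]},{"delta_pos":[0,0,-0.37],"dr":[0,0,0]},{"delta_pos":[0,0,0],"dr":[0,0,0]}]'; python3 -m handwheel '[{"delta_pos":[0,0,0],"dr":[0,0,0]},{"delta_pos":[0,0,0],"dr":[0,0,0]},{"delta_pos":[0,0,0],"dr":[0,0,0]},{"delta_pos":[0,0,0],"dr":[0,0,0]},{"delta_pos":[0,0,0],"dr":[0,0,0]},{"delta_pos":[0,0,0],"dr":[0,0,0]},{"delta_pos":[0,0,0],"dr":[0,0,0]},{"delta_pos":[0,0,0],"dr":[0,0,0]}]' 1
```

```text
t: 14.85
eef_pos: [0.6532, 0.0995, 0.111]
ee_rot: [-3.141, -0.005, -0.047]
force: [-0.2, 0.9, -0.4]
width: 0.0873
gripper_force: 0.0
t: 15.25
eef_pos: [0.6471, 0.0985, 0.0486]
ee_rot: [3.14, 0.004, -0.048]
force: [-0.0, 0.1, 0.1]
width: 0.0876
gripper_force: 0.0
t: 16.05
eef_pos: [0.6484, 0.099, 0.0507]
ee_rot: [3.142, 0.0, -0.047]
force: [-0.3, -0.0, -0.3]
width: 0.0293
gripper_force: 0.0
```

```bash
python3 -m handwheel '[{"delta_pos":[0,0,0],"dr":[0,0,0]},{"delta_pos":[0,0,0],"dr":[0,0,0]},{"delta_pos":[0,0,0],"dr":[0,0,0]},{"delta_pos":[0,0,0],"dr":[0,0,0]}]' 1
python3 - <<'E'
from h import *
F={n:grab_frame(n) for n in("top","scene")}
s=get_state();print(s["q"])
g=F["scene"][180:260,270:350];a=F["top"][150:230,195:275]
im=cv2.resize(np.hstack([a,g]),None,fx=5,fy=5,interpolation=2)
cv2.imwrite("pics/bare.png",im[:,:,::-1])
E
```

```text
t: 16.45
eef_pos: [0.6487, 0.1027, 0.0506]
ee_rot: [-3.137, -0.001, -0.047]
force: [-2.7, 14.3, -1.3]
width: 0.0187
gripper_force: 25.0
[ 0.45154974  0.46787733 -0.22606303 -0.00379903 -0.87352257  1.07507291]
```

View pics/bare.png

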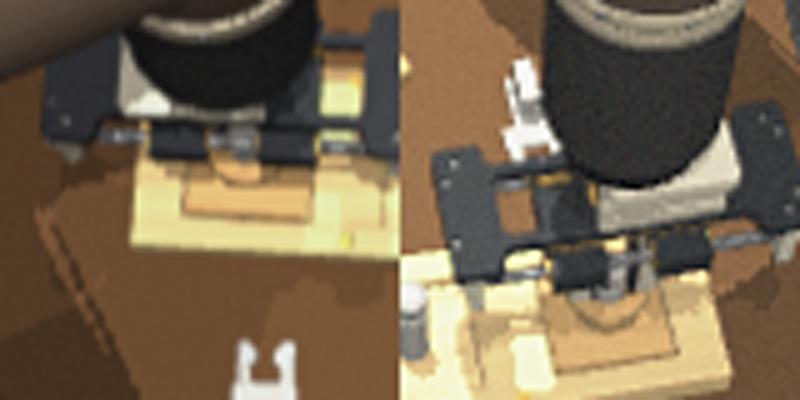

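The jaws closed on the post itself (18.7 mm), above the rim. That gives the post's y in the robot's readings, 0.1027. I'll open, turn 90° and close again to get x the same way.

```bash
python3 -m handwheel '[{"delta_pos":[0,0.12,0.1],"dr":[0,0,0]},{"delta_pos":[0,0,0],"dr":[0,0,0]},{"delta_pos":[0,0,0],"dr":[0,0,-8]},{"delta_pos":[0,0,0],"dr":[0,0,-8.2]},{"delta_pos":[0,0,0],"dr":[0,0,-8.2]},{"delta_pos":[0,0,0],"dr":[0,0,-8.2]},{"delta_pos":[0,0,0],"dr":[0,0,-8.2]},{"delta_pos":[0,0,0],"dr":[0,0,-8.2]},{"delta_pos":[0,0,0],"dr":[0,0,-8.2]},{"delta_pos":[0,0,0],"dr":[0,0,-8.2]}]' -0.2; python3 -m handwheel '[{"delta_pos":[0,0,0],"dr":[0,0,-8.2]},{"delta_pos":[0,0,0],"dr":[0,0,-8.2]},{"delta_pos":[0,0,0],"dr":[0,0,-8.2]},{"delta_pos":[0,0,0],"dr":[0,0,0]}]'; python3 -m handwheel '[{"delta_pos":[0,0,0],"dr":[0,0,0]},{"delta_pos":[0,0,0],"dr":[0,0,0]},{"delta_pos":[0,0,0],"dr":[0,0,0]},{"delta_pos":[0,0,0],"dr":[0,0,0]},{"delta_pos":[0,0,0],"dr":[0,0,0]},{"delta_pos":[0,0,0],"dr":[0,0,0]},{"delta_pos":[0,0,0],"dr":[0,0,0]}]' 1 20
```

```text
t: 17.55
eef_pos: [0.6484, 0.102, 0.0538]
ee_rot: [3.141, -0.0, -1.195]
force: [1.1, 0.3, -0.0]
width: 0.0528
gripper_force: 0.0
t: 17.95
eef_pos: [0.6484, 0.102, 0.0537]
ee_rot: [3.142, -0.0, -1.621]
force: [-0.0, 0.4, 0.0]
width: 0.0525
gripper_force: 0.0
t: 18.65
eef_pos: [0.6456, 0.1026, 0.0534]
ee_rot: [3.137, -0.001, -1.618]
force: [-9.8, 2.8, 6.5]
width: 0.0191
gripper_force: 20.0
```

Post 1 reads (0.6456, 0.1027), which matches the cameras, so only the height is offset. Opening, then going lower for the rim.

```bash
python3 -m handwheel '[{"delta_pos":[-0.093,0.02,0],"dr":[0,0,0]},{"delta_pos":[0,0,0],"dr":[0,0,0]},{"delta_pos":[0,0,0],"dr":[0,0,0]},{"delta_pos":[0,0,0],"dr":[0,0,0]},{"delta_pos":[0,0,0],"dr":[0,0,0]},{"delta_pos":[0,0,0],"dr":[0,0,0]},{"delta_pos":[0,0,0],"dr":[0,0,0]},{"delta_pos":[0,0,-0.2],"dr":[0,0,0]},{"delta_pos":[0,0,-0.2],"dr":[0,0,0]},{"delta_pos":[0,0,0],"dr":[0,0,0]}]' -0.9; python3 -m handwheel '[{"delta_pos":[0,0,0],"dr":[0,0,0]},{"delta_pos":[0,0,0],"dr":[0,0,0]},{"delta_pos":[0,0,0],"dr":[0,0,0]},{"delta_pos":[0,0,0],"dr":[0,0,0]},{"delta_pos":[0,0,0],"dr":[0,0,0]},{"delta_pos":[0,0,0],"dr":[0,0,0]},{"delta_pos":[0,0,0],"dr":[0,0,0]}]' 1 15
```

```text
t: 19.65
eef_pos: [0.6447, 0.103, 0.0402]
ee_rot: [3.14, -0.001, -1.618]
force: [0.4, 1.0, 0.1]
width: 0.0829
gripper_force: 0.0
t: 20.35
eef_pos: [0.6456, 0.1033, 0.0418]
ee_rot: [-3.141, 0.0, -1.618]
force: [-0.7, -0.0, 1.0]
width: 0.048
gripper_force: 15.0
```

```bash
python3 -m handwheel '[{"delta_pos":[0,0,0.4],"dr":[0,0,0]},{"delta_pos":[0,0,1],"dr":[0,0,0]},{"delta_pos":[0,0,1],"dr":[0,0,0]},{"delta_pos":[0,0,0.9],"dr":[0,0,0]},{"delta_pos":[0,0,0],"dr":[0,0,0]}]' 1 40; python3 -m handwheel '[{"delta_pos":[-0.5,0.8,0],"dr":[0,0,8.5]},{"delta_pos":[-0.56,0.87,0],"dr":[0,0,8.5]},{"delta_pos":[-0.56,0.87,0],"dr":[0,0,8.5]},{"delta_pos":[-0.56,0.87,0],"dr":[0,0,8.5]},{"delta_pos":[-0.56,0.87,0],"dr":[0,0,8.5]},{"delta_pos":[-0.56,0.87,0],"dr":[0,0,8.5]},{"delta_pos":[-0.56,0.87,0],"dr":[0,0,8.5]},{"delta_pos":[-0.56,0.87,0],"dr":[0,0,8.5]},{"delta_pos":[-0.56,0.87,0],"dr":[0,0,8.5]},{"delta_pos":[-0.56,0.87,0],"dr":[0,0,8.5]}]'; python3 -m handwheel '[{"delta_pos":[0,0,0],"dr":[0,0,0]},{"delta_pos":[0,0,0],"dr":[0,0,0]}]'
```

```text
t: 20.85
eef_pos: [0.6481, 0.1039, 0.1462]
ee_rot: [-3.134, 0.003, -1.617]
force: [0.5, -1.1, -0.8]
width: 0.0475
gripper_force: 40.0
t: 21.85
eef_pos: [0.4784, 0.363, 0.1408]
ee_rot: [3.141, 0.0, -0.129]
force: [0.2, 1.1, -1.0]
width: 0.0479
gripper_force: 40.0
t: 22.05
eef_pos: [0.4787, 0.3625, 0.1406]
ee_rot: [3.141, 0.0, -0.134]
force: [0.8, -0.2, -0.8]
width: 0.0477
gripper_force: 40.0
```

```bash
python3 -m handwheel '[{"delta_pos":[0,0,-1],"dr":[0,0,0]},{"delta_pos":[0,0,-1],"dr":[0,0,0]},{"delta_pos":[0,0,-0.9],"dr":[0,0,0]},{"delta_pos":[0,0,-0.4],"dr":[0,0,0]},{"delta_pos":[0,0,-0.1],"dr":[0,0,0]},{"delta_pos":[0,0,0],"dr":[0,0,0]}]';python3 -m handwheel '[{"delta_pos":[0,0,0],"dr":[0,0,0]},{"delta_pos":[0,0,0],"dr":[0,0,0]},{"delta_pos":[0,0,0],"dr":[0,0,0]},{"delta_pos":[0,0,0.2],"dr":[0,0,0]},{"delta_pos":[0,0,0.7],"dr":[0,0,0]},{"delta_pos":[0,0,1],"dr":[0,0,0]},{"delta_pos":[0,0,1],"dr":[0,0,0]},{"delta_pos":[0,0,0.5],"dr":[0,0,0]}]' -0.6
python3 - <<'E'
from h import *
F={n:grab_frame(n) for n in("top","scene")}
E
python3 m.py | grep -v -E "tray|jar|pot|weight"
```

```text
t: 22.65
eef_pos: [0.48, 0.362, 0.0391]
ee_rot: [3.142, -0.0, -0.135]
force: [-0.8, -0.1, -0.7]
width: 0.0475
gripper_force: 40.0
t: 23.45
eef_pos: [0.4804, 0.3631, 0.1444]
ee_rot: [-3.138, -0.003, -0.134]
force: [-0.4, 0.1, 0.5]
width: 0.0703
gripper_force: 0.0
creel top [642.6 -11.8] -2.8 0.019
creel scene [639.1 -12.9] -2.7 0.503
sp1 top [452.5 191.7] -19.1 0.056
sp1 scene [449.6 192.8] -19.5 0.072
sp2 top [429.7 -18.6] 23.2 0.059
sp2 scene [426.5 -17.1] 24.0 0.073
sp3 top [ 451.7 -172.1] 8.0 0.056
sp3 scene [ 448.5 -170.8] 7.6 0.066
clip1 top [ 555.8 -367.8] 3.6 0.295
clip1 scene [ 554.2 -367.9] 3.4 0.342
clip2 top [ 419.7 -345.2] -26.0 0.319
clip2 scene [ 419.1 -344.6] -25.8 0.271
```

The bare spool is released in the tray and the other poses are unchanged. Next is spool 1: straddle its foot at yaw -19.3°, squeeze it to align, then grip the barrel at 90° to that.

```bash
python3 -m handwheel '[{"delta_pos":[-0.16,-0.95,0],"dr":[0,0,-5.8]},{"delta_pos":[-0.16,-0.95,0],"dr":[0,0,-5.8]},{"delta_pos":[-0.16,-0.95,0],"dr":[0,0,0]},{"delta_pos":[-0.16,-0.95,0],"dr":[0,0,0]},{"delta_pos":[-0.16,-0.95,0],"dr":[0,0,0]},{"delta_pos":[-0.16,-0.95,0],"dr":[0,0,0]},{"delta_pos":[0,0,-1],"dr":[0,0,0]},{"delta_pos":[0,0,-1],"dr":[0,0,0]},{"delta_pos":[0,0,-1],"dr":[0,0,0]},{"delta_pos":[0,0,-1],"dr":[0,0,0]}]' -1; python3 -m handwheel '[{"delta_pos":[0,0,0],"dr":[0,0,0]},{"delta_pos":[0,0,0],"dr":[0,0,0]}]'
```

```text
t: 24.65
eef_pos: [0.45, 0.1905, 0.0191]
ee_rot: [3.141, 0.0, -0.337]
force: [0.0, 0.1, -0.2]
width: 0.0878
gripper_force: 0.0
t: 24.85
eef_pos: [0.4502, 0.1907, 0.0203]
ee_rot: [3.139, 0.001, -0.337]
force: [0.4, -0.0, 0.9]
width: 0.0874
gripper_force: 0.0
```

```bash
python3 -m handwheel '[{"delta_pos":[0,0,-0.35],"dr":[0,0,0]},{"delta_pos":[0,0,0],"dr":[0,0,0]}]'|grep -E "eef|force: \["; python3 -m handwheel '[{"delta_pos":[0,0,-0.1],"dr":[0,0,0]},{"delta_pos":[0,0,0],"dr":[0,0,0]}]'|grep -E "eef|force: \["; python3 -m handwheel '[{"delta_pos":[0,0,-0.07],"dr":[0,0,0]},{"delta_pos":[0,0,0],"dr":[0,0,0]}]'|grep -E "eef|force: \["
```

```text
eef_pos: [0.4506, 0.1913, 0.0102]
force: [0.0, -0.6, 0.2]
eef_pos: [0.4507, 0.1913, 0.0074]
force: [-0.2, 0.2, -0.6]
eef_pos: [0.4506, 0.1912, 0.0051]
force: [-0.5, -0.5, 0.1]
```

```bash
python3 -m handwheel '[{"delta_pos":[0,0,-0.1],"dr":[0,0,0]},{"delta_pos":[0,0,0],"dr":[0,0,0]}]'|grep -E "eef|force: \["; python3 -m handwheel '[{"delta_pos":[0,0,-0.1],"dr":[0,0,0]},{"delta_pos":[0,0,0],"dr":[0,0,0]}]'|grep -E "eef|force: \["
```

```text
eef_pos: [0.4504, 0.191, 0.0018]
force: [1.2, -0.2, 0.1]
eef_pos: [0.4504, 0.191, -0.0013]
force: [-0.0, 0.6, -0.0]
```

```bash
python3 -m handwheel '[{"delta_pos":[0,0,-0.07],"dr":[0,0,0]},{"delta_pos":[0,0,0],"dr":[0,0,0]}]'|grep -E "eef|force: \["; python3 -m handwheel '[{"delta_pos":[0,0,-0.07],"dr":[0,0,0]},{"delta_pos":[0,0,0],"dr":[0,0,0]}]'|grep -E "eef|force: \["
```

```text
eef_pos: [0.4505, 0.1911, -0.0033]
force: [-0.4, -1.8, 0.0]
eef_pos: [0.4505, 0.1911, -0.0054]
force: [-0.0, 0.5, 0.0]
```

```bash
python3 -m handwheel '[{"delta_pos":[0,0,0],"dr":[0,0,0]},{"delta_pos":[0,0,0],"dr":[0,0,0]},{"delta_pos":[0,0,0],"dr":[0,0,0]},{"delta_pos":[0,0,0],"dr":[0,0,0]},{"delta_pos":[0,0,0],"dr":[0,0,0]},{"delta_pos":[0,0,0],"dr":[0,0,0]}]' 1 8
```

```text
t: 26.85
eef_pos: [0.4506, 0.1912, -0.0051]
ee_rot: [-3.141, -0.0, -0.337]
force: [1.0, 0.6, -0.3]
width: 0.0696
gripper_force: 8.0
```

The foot is squeezed square at 69.6 mm. I'll open, rise, turn -90° and grip the barrel.

```bash
python3 -m handwheel '[{"delta_pos":[0,0,0],"dr":[0,0,0]},{"delta_pos":[0,0,0],"dr":[0,0,0]},{"delta_pos":[0,0,0.3],"dr":[0,0,0]},{"delta_pos":[0,0,0.35],"dr":[0,0,0]},{"delta_pos":[0,0,0],"dr":[0,0,-8]},{"delta_pos":[0,0,0],"dr":[0,0,-8.2]},{"delta_pos":[0,0,0],"dr":[0,0,-8.2]},{"delta_pos":[0,0,0],"dr":[0,0,-8.2]},{"delta_pos":[0,0,0],"dr":[0,0,-8.2]},{"delta_pos":[0,0,0],"dr":[0,0,-8.2]}]' -0.9; python3 -m handwheel '[{"delta_pos":[0,0,0],"dr":[0,0,-8.2]},{"delta_pos":[0,0,0],"dr":[0,0,-8.2]},{"delta_pos":[0,0,0],"dr":[0,0,-8.2]},{"delta_pos":[0,0,0],"dr":[0,0,-8.2]},{"delta_pos":[0,0,0],"dr":[0,0,-8.2]},{"delta_pos":[0,0,0],"dr":[0,0,0]}]'; python3 -m handwheel '[{"delta_pos":[0,0,0],"dr":[0,0,0]},{"delta_pos":[0,0,0],"dr":[0,0,0]},{"delta_pos":[0,0,0],"dr":[0,0,0]},{"delta_pos":[0,0,0],"dr":[0,0,0]},{"delta_pos":[0,0,0],"dr":[0,0,0]},{"delta_pos":[0,0,0],"dr":[0,0,0]}]' 1 40
```

```text
t: 27.85
eef_pos: [0.4509, 0.1915, 0.0155]
ee_rot: [-3.14, 0.0, -1.198]
force: [-0.7, 0.2, -1.2]
width: 0.0834
gripper_force: 0.0
t: 28.45
eef_pos: [0.4509, 0.1914, 0.0153]
ee_rot: [-3.141, 0.001, -1.91]
force: [1.3, 0.9, -0.3]
width: 0.0832
gripper_force: 0.0
t: 29.05
eef_pos: [0.4506, 0.1912, 0.0144]
ee_rot: [-3.142, -0.0, -1.907]
force: [0.8, 0.1, 1.3]
width: 0.0522
gripper_force: 40.0
```

```bash
python3 -m handwheel '[{"delta_pos":[0,0,0.4],"dr":[0,0,0]},{"delta_pos":[0,0,1],"dr":[0,0,0]},{"delta_pos":[0,0,1],"dr":[0,0,0]},{"delta_pos":[0,0,0.95],"dr":[0,0,0]},{"delta_pos":[0.8,-0.35,0],"dr":[0,0,4.1]},{"delta_pos":[0.95,-0.45,0],"dr":[0,0,4.2]},{"delta_pos":[0.95,-0.45,0],"dr":[0,0,4.1]},{"delta_pos":[0.95,-0.45,0],"dr":[0,0,4.1]},{"delta_pos":[0.95,-0.45,0],"dr":[0,0,0]},{"delta_pos":[0.95,-0.45,0],"dr":[0,0,0]}]'; python3 -m handwheel '[{"delta_pos":[0.9,-0.35,0],"dr":[0,0,0]},{"delta_pos":[0.05,0,0],"dr":[0,0,0]},{"delta_pos":[0,0,0],"dr":[0,0,0]},{"delta_pos":[0,0,0],"dr":[0,0,0]}]'
```

```text
t: 30.05
eef_pos: [0.6176, 0.1123, 0.114]
ee_rot: [3.14, -0.0, -1.62]
force: [-1.0, 1.1, -2.4]
width: 0.0522
gripper_force: 40.0
t: 30.45
eef_pos: [0.6445, 0.1027, 0.1142]
ee_rot: [3.14, -0.0, -1.62]
force: [-0.1, 0.5, -3.0]
width: 0.0524
gripper_force: 40.0
```

```bash
python3 -m handwheel '[{"delta_pos":[0.037,0,0],"dr":[0,0,0]},{"delta_pos":[0,0,-0.7],"dr":[0,0,0]},{"delta_pos":[0,0,-0.7],"dr":[0,0,0]},{"delta_pos":[0,0,-0.7],"dr":[0,0,0]},{"delta_pos":[0,0,-0.5],"dr":[0,0,0]},{"delta_pos":[0,0,0],"dr":[0,0,0]}]'; python3 -m handwheel '[{"delta_pos":[0,0,-0.15],"dr":[0,0,0]},{"delta_pos":[0,0,-0.1],"dr":[0,0,0]},{"delta_pos":[0,0,-0.1],"dr":[0,0,0]},{"delta_pos":[0,0,0],"dr":[0,0,0]}]'
```

```text
t: 31.05
eef_pos: [0.6449, 0.1025, 0.0348]
ee_rot: [3.138, -0.001, -1.62]
force: [-0.9, 0.3, -2.7]
width: 0.0521
gripper_force: 40.0
t: 31.45
eef_pos: [0.6467, 0.1027, 0.0264]
ee_rot: [-3.141, 0.0, -1.62]
force: [-0.6, 0.6, -2.0]
width: 0.0519
gripper_force: 40.0
```

```bash
python3 -m handwheel '[{"delta_pos":[0,0,-0.07],"dr":[0,0,0]},{"delta_pos":[0,0,0],"dr":[0,0,0]}]'|grep -E "eef|force: \["; python3 -m handwheel '[{"delta_pos":[0,0,-0.05],"dr":[0,0,0]},{"delta_pos":[0,0,0],"dr":[0,0,0]}]'|grep -E "eef|force: \["
```

```text
eef_pos: [0.6469, 0.1027, 0.0245]
force: [0.7, 0.3, -1.7]
eef_pos: [0.647, 0.1027, 0.0244]
force: [-4.1, 0.9, 8.7]
```

Seated: contact comes exactly 10 mm above the table-height reading. Releasing, then fetching the parked clip.

```bash
python3 -m handwheel '[{"delta_pos":[0,0,0.05],"dr":[0,0,0]},{"delta_pos":[0,0,0],"dr":[0,0,0]},{"delta_pos":[0,0,0],"dr":[0,0,0]},{"delta_pos":[0,0,0],"dr":[0,0,0]},{"delta_pos":[0,0,0],"dr":[0,0,0]},{"delta_pos":[0,0,1],"dr":[0,0,0]},{"delta_pos":[0,0,1],"dr":[0,0,0]},{"delta_pos":[0,0,1],"dr":[0,0,0]},{"delta_pos":[-0.5,0,0.3],"dr":[0,0,8]},{"delta_pos":[-0.7,0,0],"dr":[0,0,8.2]}]' -0.8; python3 -m handwheel '[{"delta_pos":[-0.9,-0.1,0],"dr":[0,0,8.2]},{"delta_pos":[-0.9,-0.1,0],"dr":[0,0,8.2]},{"delta_pos":[-0.9,-0.1,0],"dr":[0,0,8.2]},{"delta_pos":[-0.9,0,0],"dr":[0,0,8.2]},{"delta_pos":[-0.9,0,0],"dr":[0,0,8.2]},{"delta_pos":[-0.13,0,0],"dr":[0,0,8.2]},{"delta_pos":[0,0,0],"dr":[0,0,8.2]},{"delta_pos":[0,0,0],"dr":[0,0,8.2]},{"delta_pos":[0,0,0],"dr":[0,0,8.2]},{"delta_pos":[0,0,0],"dr":[0,0,0]}]' 0
python3 - <<'E'
from h import *
F={n:grab_frame(n) for n in("top","scene")}
print(get_state()["eef_pos"])
for n in F: print(n,fit(n,F[n],"clip",(.511,.093,0.)))
for n in F: print(n,fit(n,F[n],"spool",(.6456,.1027,-.047),z0=.01))
E
```

```text
t: 32.85
eef_pos: [0.6121, 0.103, 0.1252]
ee_rot: [-3.138, 0.0, -1.332]
force: [-0.1, 0.5, -0.6]
width: 0.0787
gripper_force: 0.0
t: 33.85
eef_pos: [0.4718, 0.0937, 0.1234]
ee_rot: [-3.141, -0.0, -0.047]
force: [0.4, -0.3, 0.6]
width: 0.044
gripper_force: 0.0
[0.47177176 0.09363181 0.1232663 ]
top (array([0.46328807, 0.1969808 , 0.32055832]), np.float64(1.0))
scene (array([0.52145426, 0.09471907, 6.25219126]), np.float64(0.257625280642042))
top (array([ 0.63149501, -0.07029099,  0.5178088 ]), np.float64(0.8406365325229697))
scene (array([ 0.6438642 ,  0.10527085, -0.04410829]), np.float64(0.7993489360907072))
```

```bash
python3 -m handwheel '[{"delta_pos":[0.3,0.06,-0.9],"dr":[0,0,0]},{"delta_pos":[0,0,-1],"dr":[0,0,0]},{"delta_pos":[0,0,-1],"dr":[0,0,0]},{"delta_pos":[0,0,-0.8],"dr":[0,0,0]},{"delta_pos":[0,0,-0.34],"dr":[0,0,0]},{"delta_pos":[0,0,0],"dr":[0,0,0]}]';python3 -m handwheel '[{"delta_pos":[0,0,0],"dr":[0,0,0]},{"delta_pos":[0,0,0],"dr":[0,0,0]},{"delta_pos":[0,0,0],"dr":[0,0,0]},{"delta_pos":[0,0,0],"dr":[0,0,0]},{"delta_pos":[0,0,0],"dr":[0,0,0]},{"delta_pos":[0,0,0],"dr":[0,0,0]},{"delta_pos":[0,0,0],"dr":[0,0,0]}]' 1 45
```

```text
t: 34.55
eef_pos: [0.4801, 0.0949, 0.001]
ee_rot: [3.14, 0.002, -0.051]
force: [-0.8, 0.6, -0.1]
width: 0.0434
gripper_force: 0.0
t: 35.25
eef_pos: [0.4811, 0.0956, 0.0026]
ee_rot: [-3.141, -0.001, -0.049]
force: [-1.5, -0.7, 6.4]
width: 0.0119
gripper_force: 45.0
```

```bash
python3 -m handwheel '[{"delta_pos":[0,0,0.5],"dr":[0,0,0]},{"delta_pos":[0,0,0.7],"dr":[0,0,0]},{"delta_pos":[0.4,0.1,0.77],"dr":[0,0,0]},{"delta_pos":[0.6,0.1,0],"dr":[0,0,0]},{"delta_pos":[0.6,0.1,0],"dr":[0,0,0]},{"delta_pos":[0.6,0.1,0],"dr":[0,0,0]},{"delta_pos":[0,0,0],"dr":[0,0,0]},{"delta_pos":[0,0,0],"dr":[0,0,0]}]'
python3 - <<'E'
from h import *
f=grab_frame("scene");s=get_state();print(s["eef_pos"],s["force"])
im=cv2.resize(f[190:260,275:355],None,fx=8,fy=8,interpolation=2)
cv2.imwrite("pics/ins.png",im[:,:,::-1])
E
```

```text
t: 36.05
eef_pos: [0.5463, 0.1072, 0.0606]
ee_rot: [3.141, 0.001, -0.05]
force: [0.8, -0.9, -1.7]
width: 0.0117
gripper_force: 45.0
[0.54597571 0.10708824 0.06071252] [ 0.4119733   0.29845364 -0.87650582]
```

View pics/ins.png

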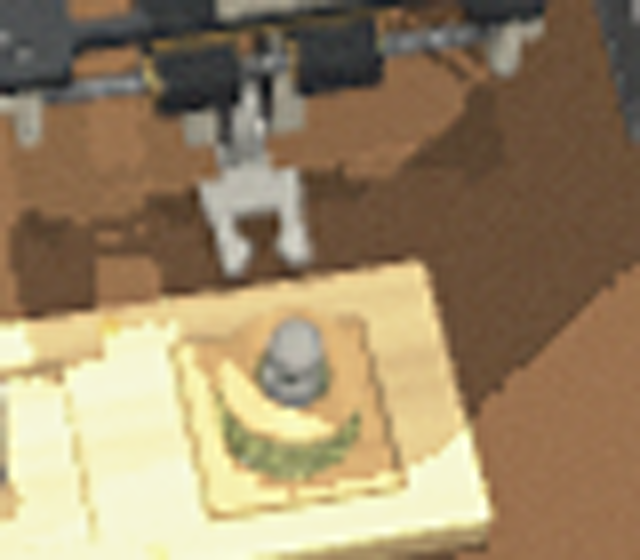

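The spool is square in its pocket, and the clip is lined up with the post at (295,360) in the crop. Pushing in.

```bash
python3 -m handwheel '[{"delta_pos":[0.5,-0.024,0.03],"dr":[0,0,0]},{"delta_pos":[0.5,-0.024,0],"dr":[0,0,0]},{"delta_pos":[0.2,-0.01,0],"dr":[0,0,0]},{"delta_pos":[0,0,0],"dr":[0,0,0]}]' | grep -E "eef|force: \["; for i in 1; do python3 -m handwheel '[{"delta_pos":[0.1,-0.005,0],"dr":[0,0,0]},{"delta_pos":[0.1,-0.005,0],"dr":[0,0,0]},{"delta_pos":[0,0,0],"dr":[0,0,0]}]'| grep -E "eef|force: \["; python3 -m handwheel '[{"delta_pos":[0.1,-0.005,0],"dr":[0,0,0]},{"delta_pos":[0.1,-0.005,0],"dr":[0,0,0]},{"delta_pos":[0,0,0],"dr":[0,0,0]}]'| grep -E "eef|force: \["; done
```

```text
eef_pos: [0.5826, 0.1056, 0.0618]
force: [-0.6, 0.2, -0.5]
eef_pos: [0.5886, 0.1056, 0.062]
force: [-0.1, 1.7, -1.5]
eef_pos: [0.5916, 0.1047, 0.0605]
force: [-5.0, 1.7, -3.7]
```

```bash
G="eef|force: \["; python3 -m handwheel '[{"delta_pos":[0.1,-0.005,0],"dr":[0,0,0]},{"delta_pos":[0,0,0],"dr":[0,0,0]}]'| grep -E "$G"; python3 -m handwheel '[{"delta_pos":[0.1,-0.005,0],"dr":[0,0,0]},{"delta_pos":[0,0,0],"dr":[0,0,0]}]'| grep -E "$G"; python3 -m handwheel '[{"delta_pos":[0.1,-0.005,0],"dr":[0,0,0]},{"delta_pos":[0,0,0],"dr":[0,0,0]}]'| grep -E "$G"
```

```text
eef_pos: [0.5943, 0.1045, 0.0602]
force: [-5.5, 2.4, -5.6]
eef_pos: [0.5997, 0.1048, 0.0613]
force: [-1.6, 1.6, -1.9]
eef_pos: [0.6042, 0.1047, 0.0622]
force: [-0.6, 0.4, -1.1]
```

```bash
G="eef|force: \["; python3 -m handwheel '[{"delta_pos":[0.06,-0.003,0],"dr":[0,0,0]},{"delta_pos":[0,0,0],"dr":[0,0,0]}]'| grep -E "$G"; python3 -m handwheel '[{"delta_pos":[0.06,-0.003,0],"dr":[0,0,0]},{"delta_pos":[0,0,0],"dr":[0,0,0]}]'| grep -E "$G"; python3 -m handwheel '[{"delta_pos":[0.06,-0.003,0],"dr":[0,0,0]},{"delta_pos":[0,0,0],"dr":[0,0,0]}]'| grep -E "$G"
```

```text
eef_pos: [0.6045, 0.1045, 0.062]
force: [-5.7, 2.1, 2.3]
eef_pos: [0.6047, 0.1042, 0.0618]
force: [-11.4, 3.2, 4.7]
eef_pos: [0.6048, 0.104, 0.0617]
force: [-17.8, 5.2, 9.6]
```

The force dropped (snap) and then hit a hard stop at x=0.6045, so the clip is home. Releasing and raising, then re-measuring spools and clips.

```bash
python3 -m handwheel '[{"delta_pos":[-0.15,0.01,0],"dr":[0,0,0]},{"delta_pos":[0,0,0],"dr":[0,0,0]},{"delta_pos":[0,0,0],"dr":[0,0,0]},{"delta_pos":[0,0,0],"dr":[0,0,0]},{"delta_pos":[0,0,1],"dr":[0,0,0]},{"delta_pos":[0,0,1],"dr":[0,0,0]}]' -0.2; python3 m.py | grep -v -E "tray|jar|pot|creel"
```

```text
t: 38.9
eef_pos: [0.6045, 0.1042, 0.1219]
ee_rot: [3.14, 0.002, -0.049]
force: [0.7, 0.6, 0.8]
width: 0.0508
gripper_force: 0.0
sp1 top [451.  187.6] -30.0 1.0
sp1 scene [451.  187.6] -30.0 1.0
sp2 top [429.8 -18.3] 23.6 0.058
sp2 scene [426.9 -17.1] 25.2 0.072
sp3 top [ 451.5 -172.1] 7.9 0.05
sp3 scene [ 447.6 -171.1] 7.4 0.075
clip1 top [ 555.8 -367.8] 3.6 0.297
clip1 scene [ 554.4 -368.1] 3.1 0.342
clip2 top [ 419.7 -345.3] 334.0 0.319
clip2 scene [ 419.1 -344.7] 334.2 0.253
weight [ 0.489 -0.264  0.03 ]
```

```bash
python3 -m handwheel '[{"delta_pos":[-0.98,-0.68,0],"dr":[0,0,6.6]},{"delta_pos":[-0.98,-0.68,0],"dr":[0,0,6.6]},{"delta_pos":[-0.98,-0.68,0],"dr":[0,0,6.6]},{"delta_pos":[-0.98,-0.68,0],"dr":[0,0,6.6]},{"delta_pos":[-0.98,-0.68,0],"dr":[0,0,0]},{"delta_pos":[-0.98,-0.68,0],"dr":[0,0,0]},{"delta_pos":[0,0,-0.8],"dr":[0,0,0]},{"delta_pos":[0,0,-1],"dr":[0,0,0]},{"delta_pos":[0,0,-1],"dr":[0,0,0]},{"delta_pos":[0,0,-0.7],"dr":[0,0,0]}]' -1; python3 -m handwheel '[{"delta_pos":[0,0,0],"dr":[0,0,0]},{"delta_pos":[0,0,-0.5],"dr":[0,0,0]},{"delta_pos":[0,0,-0.23],"dr":[0,0,0]},{"delta_pos":[0,0,0],"dr":[0,0,0]}]'
```

```text
t: 40.0
eef_pos: [0.4279, -0.018, 0.0157]
ee_rot: [-3.142, 0.0, 0.411]
force: [0.3, -0.3, -0.9]
width: 0.0877
gripper_force: 0.0
t: 40.4
eef_pos: [0.4282, -0.0178, -0.0049]
ee_rot: [3.142, 0.001, 0.412]
force: [-0.2, 0.8, -0.2]
width: 0.0878
gripper_force: 0.0
```

```bash
python3 -m handwheel '[{"delta_pos":[0,0,0],"dr":[0,0,0]},{"delta_pos":[0,0,0],"dr":[0,0,0]},{"delta_pos":[0,0,0],"dr":[0,0,0]},{"delta_pos":[0,0,0],"dr":[0,0,0]},{"delta_pos":[0,0,0],"dr":[0,0,0]},{"delta_pos":[0,0,0],"dr":[0,0,0]}]' 1 8
```

```text
t: 41.0
eef_pos: [0.4288, -0.0175, -0.0042]
ee_rot: [3.141, -0.001, 0.412]
force: [-0.0, 0.3, 6.7]
width: 0.0699
gripper_force: 8.0
```

Squeezed. Same routine for the barrel: open, rise, -90°, grip.

```bash
python3 -m handwheel '[{"delta_pos":[0,0,0],"dr":[0,0,0]},{"delta_pos":[0,0,0],"dr":[0,0,0]},{"delta_pos":[0,0,0.3],"dr":[0,0,0]},{"delta_pos":[0,0,0.35],"dr":[0,0,0]},{"delta_pos":[0,0,0],"dr":[0,0,-8]},{"delta_pos":[0,0,0],"dr":[0,0,-8.2]},{"delta_pos":[0,0,0],"dr":[0,0,-8.2]},{"delta_pos":[0,0,0],"dr":[0,0,-8.2]},{"delta_pos":[0,0,0],"dr":[0,0,-8.2]},{"delta_pos":[0,0,0],"dr":[0,0,-8.2]}]' -0.9; python3 -m handwheel '[{"delta_pos":[0,0,0],"dr":[0,0,-8.2]},{"delta_pos":[0,0,0],"dr":[0,0,-8.2]},{"delta_pos":[0,0,0],"dr":[0,0,-8.2]},{"delta_pos":[0,0,0],"dr":[0,0,-8.2]},{"delta_pos":[0,0,0],"dr":[0,0,-8.2]},{"delta_pos":[0,0,0],"dr":[0,0,0]}]'; python3 -m handwheel '[{"delta_pos":[0,0,0],"dr":[0,0,0]},{"delta_pos":[0,0,0],"dr":[0,0,0]},{"delta_pos":[0,0,0],"dr":[0,0,0]},{"delta_pos":[0,0,0],"dr":[0,0,0]},{"delta_pos":[0,0,0],"dr":[0,0,0]},{"delta_pos":[0,0,0],"dr":[0,0,0]}]' 1 40
```

```text
t: 42.0
eef_pos: [0.4284, -0.0177, 0.0152]
ee_rot: [-3.141, -0.0, -0.449]
force: [-0.3, 0.1, 0.3]
width: 0.0835
gripper_force: 0.0
t: 42.6
eef_pos: [0.4284, -0.0177, 0.0151]
ee_rot: [-3.141, -0.0, -1.161]
force: [0.0, -0.6, 0.1]
width: 0.0832
gripper_force: 0.0
t: 43.2
eef_pos: [0.4284, -0.0177, 0.0147]
ee_rot: [-3.142, -0.0, -1.159]
force: [-0.1, -1.0, 0.5]
width: 0.0523
gripper_force: 40.0
```

```bash
python3 -m handwheel '[{"delta_pos":[0,0,0.4],"dr":[0,0,0]},{"delta_pos":[0,0,1],"dr":[0,0,0]},{"delta_pos":[0,0,1],"dr":[0,0,0]},{"delta_pos":[0,0,0.95],"dr":[0,0,0]},{"delta_pos":[0.8,0.03,0],"dr":[0,0,-6.6]},{"delta_pos":[0.95,0.03,0],"dr":[0,0,-6.6]},{"delta_pos":[0.95,0.03,0],"dr":[0,0,-6.6]},{"delta_pos":[0.95,0.03,0],"dr":[0,0,-6.6]},{"delta_pos":[0.95,0.03,0],"dr":[0,0,0]},{"delta_pos":[0.95,0.03,0],"dr":[0,0,0]}]'; python3 -m handwheel '[{"delta_pos":[0.95,0,0],"dr":[0,0,0]},{"delta_pos":[0.56,0,0],"dr":[0,0,0]},{"delta_pos":[0,0,0],"dr":[0,0,0]},{"delta_pos":[0,0,0],"dr":[0,0,0]}]'; python3 -c "
from station import *
print(get_state()['eef_pos'],get_state()['ee_rot'])"
```

```text
t: 44.2
eef_pos: [0.5952, -0.0124, 0.1142]
ee_rot: [3.14, -0.0, -1.62]
force: [0.7, 0.5, -1.7]
width: 0.0522
gripper_force: 40.0
t: 44.6
eef_pos: [0.6391, -0.0125, 0.1138]
ee_rot: [3.139, -0.0, -1.62]
force: [-0.3, 0.1, -2.4]
width: 0.0525
gripper_force: 40.0
[ 0.63913932 -0.01246414  0.11379063] [ 3.13898240e+00 -3.62183753e-04 -1.62035633e+00]
```

```bash
python3 -m handwheel '[{"delta_pos":[0,0,0],"dr":[0,0,0]},{"delta_pos":[0,0,-0.7],"dr":[0,0,0]},{"delta_pos":[0,0,-0.7],"dr":[0,0,0]},{"delta_pos":[0,0,-0.7],"dr":[0,0,0]},{"delta_pos":[0,0,-0.5],"dr":[0,0,0]},{"delta_pos":[0,0,0],"dr":[0,0,0]}]'; python3 -m handwheel '[{"delta_pos":[0,0,-0.15],"dr":[0,0,0]},{"delta_pos":[0,0,-0.1],"dr":[0,0,0]},{"delta_pos":[0,0,-0.1],"dr":[0,0,0]},{"delta_pos":[0,0,0],"dr":[0,0,0]}]'; python3 -m handwheel '[{"delta_pos":[0,0,-0.06],"dr":[0,0,0]},{"delta_pos":[0,0,-0.06],"dr":[0,0,0]},{"delta_pos":[0,0,0],"dr":[0,0,0]}]'
```

```text
t: 45.2
eef_pos: [0.6386, -0.0124, 0.0355]
ee_rot: [3.139, -0.001, -1.62]
force: [1.0, -0.7, -2.0]
width: 0.0523
gripper_force: 40.0
t: 45.6
eef_pos: [0.6399, -0.0123, 0.0267]
ee_rot: [3.141, 0.0, -1.62]
force: [-0.0, -0.8, -3.5]
width: 0.0523
gripper_force: 40.0
t: 45.9
eef_pos: [0.6404, -0.0123, 0.0247]
ee_rot: [-3.141, -0.0, -1.619]
force: [-4.7, 1.1, 9.3]
width: 0.0522
gripper_force: 40.0
```

Seated. Releasing and going to spool 3, checking it first.

```bash
python3 -m handwheel '[{"delta_pos":[0,0,0.08],"dr":[0,0,0]},{"delta_pos":[0,0,0],"dr":[0,0,0]},{"delta_pos":[0,0,0],"dr":[0,0,0]},{"delta_pos":[0,0,0],"dr":[0,0,0]},{"delta_pos":[0,0,0],"dr":[0,0,0]},{"delta_pos":[0,0,1],"dr":[0,0,0]},{"delta_pos":[0,0,1],"dr":[0,0,0]},{"delta_pos":[0,0,1],"dr":[0,0,0]},{"delta_pos":[0,0,0.3],"dr":[0,0,0]}]' -1; python3 m.py | grep -E "sp3|clip|weight"
```

```text
t: 46.8
eef_pos: [0.642, -0.0122, 0.1281]
ee_rot: [-3.137, 0.001, -1.619]
force: [1.0, 0.3, -0.3]
width: 0.0877
gripper_force: 0.0
sp3 top [ 451.4 -172.1] 7.9 0.05
sp3 scene [ 448.4 -170.7] 6.6 0.07
clip1 top [ 555.8 -367.8] 3.6 0.297
clip1 scene [ 554.4 -368.1] 3.1 0.342
clip2 top [ 419.7 -345.3] 334.0 0.319
clip2 scene [ 419.1 -344.9] 333.3 0.253
weight [ 0.489 -0.264  0.03 ]
```

```bash
python3 -m handwheel '[{"delta_pos":[-0.91,-0.76,0],"dr":[0,0,3.5]},{"delta_pos":[-0.91,-0.76,0],"dr":[0,0,3.5]},{"delta_pos":[-0.91,-0.76,0],"dr":[0,0,3.5]},{"delta_pos":[-0.91,-0.76,0],"dr":[0,0,0]},{"delta_pos":[-0.91,-0.76,0],"dr":[0,0,0]},{"delta_pos":[-0.91,-0.76,0],"dr":[0,0,0]},{"delta_pos":[-0.9,-0.75,0],"dr":[0,0,0]},{"delta_pos":[0,0,0],"dr":[0,0,0]},{"delta_pos":[0,0,0],"dr":[0,0,0]}]' -1
```

```text
t: 47.8
eef_pos: [0.4484, -0.172, 0.1236]
ee_rot: [3.14, 0.0, -1.438]
force: [0.2, 0.6, 0.1]
width: 0.0875
gripper_force: 0.0
```

```bash
python3 -m handwheel '[{"delta_pos":[0.03,0.02,-0.8],"dr":[0,0,0]},{"delta_pos":[0,0,-1],"dr":[0,0,0]},{"delta_pos":[0,0,-1],"dr":[0,0,0]},{"delta_pos":[0,0,-0.8],"dr":[0,0,0]},{"delta_pos":[0,0,-0.45],"dr":[0,0,0]},{"delta_pos":[0,0,-0.22],"dr":[0,0,0]},{"delta_pos":[0,0,0],"dr":[0,0,0]}]'; python3 -m handwheel '[{"delta_pos":[0,0,0],"dr":[0,0,0]},{"delta_pos":[0,0,0],"dr":[0,0,0]},{"delta_pos":[0,0,0],"dr":[0,0,0]},{"delta_pos":[0,0,0],"dr":[0,0,0]},{"delta_pos":[0,0,0],"dr":[0,0,0]},{"delta_pos":[0,0,0],"dr":[0,0,0]}]' 1 8
```

```text
t: 48.5
eef_pos: [0.45, -0.1706, -0.0049]
ee_rot: [3.139, 0.0, -1.436]
force: [-0.3, -0.3, 0.4]
width: 0.0875
gripper_force: 0.0
t: 49.1
eef_pos: [0.4508, -0.171, -0.0029]
ee_rot: [-3.14, -0.0, -1.436]
force: [-0.7, 1.7, 7.0]
width: 0.07
gripper_force: 8.0
```

```bash
python3 -m handwheel '[{"delta_pos":[0,0,0],"dr":[0,0,0]},{"delta_pos":[0,0,0],"dr":[0,0,0]},{"delta_pos":[0,0,0.3],"dr":[0,0,0]},{"delta_pos":[0,0,0.35],"dr":[0,0,0]},{"delta_pos":[0,0,0],"dr":[0,0,8]},{"delta_pos":[0,0,0],"dr":[0,0,8.2]},{"delta_pos":[0,0,0],"dr":[0,0,8.2]},{"delta_pos":[0,0,0],"dr":[0,0,8.2]},{"delta_pos":[0,0,0],"dr":[0,0,8.2]},{"delta_pos":[0,0,0],"dr":[0,0,8.2]}]' -0.9; python3 -m handwheel '[{"delta_pos":[0,0,0],"dr":[0,0,8.2]},{"delta_pos":[0,0,0],"dr":[0,0,8.2]},{"delta_pos":[0,0,0],"dr":[0,0,8.2]},{"delta_pos":[0,0,0],"dr":[0,0,8.2]},{"delta_pos":[0,0,0],"dr":[0,0,8.2]},{"delta_pos":[0,0,0],"dr":[0,0,0]}]'; python3 -m handwheel '[{"delta_pos":[0,0,0],"dr":[0,0,0]},{"delta_pos":[0,0,0],"dr":[0,0,0]},{"delta_pos":[0,0,0],"dr":[0,0,0]},{"delta_pos":[0,0,0],"dr":[0,0,0]},{"delta_pos":[0,0,0],"dr":[0,0,0]},{"delta_pos":[0,0,0],"dr":[0,0,0]}]' 1 40
```

```text
t: 50.1
eef_pos: [0.4506, -0.171, 0.0169]
ee_rot: [-3.141, -0.001, -0.575]
force: [0.9, 0.3, -0.6]
width: 0.0834
gripper_force: 0.0
t: 50.7
eef_pos: [0.4506, -0.171, 0.0167]
ee_rot: [3.141, -0.001, 0.136]
force: [0.6, -0.4, 0.6]
width: 0.0828
gripper_force: 0.0
t: 51.3
eef_pos: [0.4502, -0.171, 0.0159]
ee_rot: [3.142, 0.0, 0.134]
force: [-0.8, -0.1, 0.8]
width: 0.0534
gripper_force: 40.0
```

```bash
python3 -m handwheel '[{"delta_pos":[0,0,0.4],"dr":[0,0,0]},{"delta_pos":[0,0,1],"dr":[0,0,0]},{"delta_pos":[0,0,1],"dr":[0,0,0]},{"delta_pos":[0,0,0.95],"dr":[0,0,0]},{"delta_pos":[0.8,0.2,0],"dr":[0,0,-3.5]},{"delta_pos":[0.9,0.22,0],"dr":[0,0,-3.5]},{"delta_pos":[0.9,0.22,0],"dr":[0,0,-3.5]},{"delta_pos":[0.9,0.22,0],"dr":[0,0,0]},{"delta_pos":[0.9,0.22,0],"dr":[0,0,0]},{"delta_pos":[0.9,0.22,0],"dr":[0,0,0]}]'; python3 -m handwheel '[{"delta_pos":[0.85,0.17,0],"dr":[0,0,0]},{"delta_pos":[0,0,0],"dr":[0,0,0]},{"delta_pos":[0,0,0],"dr":[0,0,0]},{"delta_pos":[0,0,0],"dr":[0,0,0]}]'
```

```text
t: 52.3
eef_pos: [0.6097, -0.1316, 0.1157]
ee_rot: [-3.141, 0.001, -0.05]
force: [0.5, -0.7, -1.2]
width: 0.054
gripper_force: 40.0
t: 52.7
eef_pos: [0.6336, -0.127, 0.1158]
ee_rot: [-3.142, 0.002, -0.05]
force: [-0.5, 0.2, -2.4]
width: 0.0534
gripper_force: 40.0
```

```bash
python3 -m handwheel '[{"delta_pos":[0,0,0],"dr":[0,0,0]},{"delta_pos":[0,0,-0.7],"dr":[0,0,0]},{"delta_pos":[0,0,-0.7],"dr":[0,0,0]},{"delta_pos":[0,0,-0.7],"dr":[0,0,0]},{"delta_pos":[0,0,-0.5],"dr":[0,0,0]},{"delta_pos":[0,0,0],"dr":[0,0,0]}]'; python3 -m handwheel '[{"delta_pos":[0,0,-0.15],"dr":[0,0,0]},{"delta_pos":[0,0,-0.1],"dr":[0,0,0]},{"delta_pos":[0,0,-0.1],"dr":[0,0,0]},{"delta_pos":[0,0,0],"dr":[0,0,0]}]'; python3 -m handwheel '[{"delta_pos":[0,0,-0.06],"dr":[0,0,0]},{"delta_pos":[0,0,-0.06],"dr":[0,0,0]},{"delta_pos":[0,0,0],"dr":[0,0,0]}]'
```

```text
t: 53.3
eef_pos: [0.6328, -0.1271, 0.0363]
ee_rot: [3.141, 0.004, -0.05]
force: [-0.1, -0.7, -2.9]
width: 0.0536
gripper_force: 40.0
t: 53.7
eef_pos: [0.6348, -0.1269, 0.028]
ee_rot: [-3.142, -0.0, -0.049]
force: [-0.1, 0.3, -2.4]
width: 0.0536
gripper_force: 40.0
t: 54.0
eef_pos: [0.6351, -0.1269, 0.0259]
ee_rot: [3.141, -0.001, -0.048]
force: [-3.0, 1.3, 10.0]
width: 0.0537
gripper_force: 40.0
```

Seated. Releasing and heading for clip 1, with its lug at about (0.516, -0.370).

```bash
python3 -m handwheel '[{"delta_pos":[0,0,0.08],"dr":[0,0,0]},{"delta_pos":[0,0,0],"dr":[0,0,0]},{"delta_pos":[0,0,0],"dr":[0,0,0]},{"delta_pos":[0,0,0],"dr":[0,0,0]},{"delta_pos":[0,0,0],"dr":[0,0,0]},{"delta_pos":[0,0,1],"dr":[0,0,0]},{"delta_pos":[0,0,1],"dr":[0,0,0]},{"delta_pos":[0,0,1],"dr":[0,0,0]},{"delta_pos":[0,0,0.3],"dr":[0,0,0]},{"delta_pos":[-0.44,-0.9,0],"dr":[0,0,3]}]' -0.8; python3 -m handwheel '[{"delta_pos":[-0.44,-0.9,0],"dr":[0,0,3.2]},{"delta_pos":[-0.44,-0.9,0],"dr":[0,0,0]},{"delta_pos":[-0.44,-0.9,0],"dr":[0,0,0]},{"delta_pos":[-0.44,-0.9,0],"dr":[0,0,0]},{"delta_pos":[-0.44,-0.9,0],"dr":[0,0,0]},{"delta_pos":[-0.44,-0.9,0],"dr":[0,0,0]},{"delta_pos":[-0.44,-0.9,0],"dr":[0,0,0]},{"delta_pos":[-0.44,-0.9,0],"dr":[0,0,0]},{"delta_pos":[0,0,0],"dr":[0,0,0]},{"delta_pos":[0,0,0],"dr":[0,0,0]}]' 0
python3 - <<'E'
from h import *
F={n:grab_frame(n) for n in("top","scene")}
print(get_state()["eef_pos"])
print(fit("scene",F["scene"],"clip",(.555,-.368,0.06)),fit("top",F["top"],"clip",(.555,-.368,0.06)))
E
```

```text
t: 55.0
eef_pos: [0.6239, -0.1523, 0.1276]
ee_rot: [3.142, -0.004, 0.007]
force: [-0.0, -1.3, -0.3]
width: 0.0788
gripper_force: 0.0
t: 56.0
eef_pos: [0.5152, -0.3703, 0.125]
ee_rot: [-3.141, 0.001, 0.057]
force: [-0.0, 0.2, 0.6]
width: 0.0436
gripper_force: 0.0
[ 0.51599687 -0.36941606  0.12530367]
(array([ 0.55403712, -0.36769257,  0.06587995]), np.float64(0.3391035881595335)) (array([ 0.57599666, -0.42344879,  0.28113681]), np.float64(0.5513860304021933))
```

```bash
python3 -m handwheel '[{"delta_pos":[0,-0.02,-0.9],"dr":[0,0,0]},{"delta_pos":[0,0,-1],"dr":[0,0,0]},{"delta_pos":[0,0,-1],"dr":[0,0,0]},{"delta_pos":[0,0,-0.8],"dr":[0,0,0]},{"delta_pos":[0,0,-0.4],"dr":[0,0,0]},{"delta_pos":[0,0,0],"dr":[0,0,0]}]';python3 -m handwheel '[{"delta_pos":[0,0,0],"dr":[0,0,0]},{"delta_pos":[0,0,0],"dr":[0,0,0]},{"delta_pos":[0,0,0],"dr":[0,0,0]},{"delta_pos":[0,0,0],"dr":[0,0,0]},{"delta_pos":[0,0,0],"dr":[0,0,0]},{"delta_pos":[0,0,0],"dr":[0,0,0]},{"delta_pos":[0,0,0],"dr":[0,0,0]}]' 1 45
```

```text
t: 56.7
eef_pos: [0.5152, -0.3694, 0.001]
ee_rot: [-3.14, 0.003, 0.06]
force: [-0.3, -0.0, 0.6]
width: 0.0438
gripper_force: 0.0
t: 57.4
eef_pos: [0.5162, -0.3707, 0.0034]
ee_rot: [3.141, -0.001, 0.059]
force: [-0.5, 1.3, 6.1]
width: 0.0119
gripper_force: 45.0
```

```bash
python3 -m handwheel '[{"delta_pos":[0,0,0.5],"dr":[0,0,0]},{"delta_pos":[0,0,0.8],"dr":[0,0,0]},{"delta_pos":[0,0.4,0.67],"dr":[0,0,-3]},{"delta_pos":[0.1,0.9,0],"dr":[0,0,-3.1]},{"delta_pos":[0.1,0.95,0],"dr":[0,0,0]},{"delta_pos":[0.1,0.95,0],"dr":[0,0,0]},{"delta_pos":[0.1,0.95,0],"dr":[0,0,0]},{"delta_pos":[0.1,0.95,0],"dr":[0,0,0]},{"delta_pos":[0.1,0.95,0],"dr":[0,0,0]},{"delta_pos":[0.05,0.95,0],"dr":[0,0,0]}]'; python3 -m handwheel '[{"delta_pos":[0,0.9,0],"dr":[0,0,0]},{"delta_pos":[0,0.38,0],"dr":[0,0,0]},{"delta_pos":[0,0,0],"dr":[0,0,0]},{"delta_pos":[0,0,0],"dr":[0,0,0]},{"delta_pos":[0,0,0],"dr":[0,0,0]}]'
```

```text
t: 58.4
eef_pos: [0.5353, -0.1593, 0.0616]
ee_rot: [-3.141, 0.0, -0.048]
force: [-0.4, 0.1, -0.3]
width: 0.0119
gripper_force: 45.0
t: 58.9
eef_pos: [0.5352, -0.1229, 0.0616]
ee_rot: [3.141, 0.0, -0.048]
force: [-0.3, 0.7, -0.0]
width: 0.0115
gripper_force: 45.0
```

```bash
G="eef|force: \[|width"; python3 -m handwheel '[{"delta_pos":[0.5,-0.01,0.03],"dr":[0,0,0]},{"delta_pos":[0.5,-0.024,0],"dr":[0,0,0]},{"delta_pos":[0.2,-0.01,0],"dr":[0,0,0]},{"delta_pos":[0.2,-0.01,0],"dr":[0,0,0]},{"delta_pos":[0,0,0],"dr":[0,0,0]}]' | grep -E "$G"; python3 -m handwheel '[{"delta_pos":[0.1,-0.005,0],"dr":[0,0,0]},{"delta_pos":[0.1,-0.005,0],"dr":[0,0,0]},{"delta_pos":[0,0,0],"dr":[0,0,0]}]'| grep -E "$G"; python3 -m handwheel '[{"delta_pos":[0.1,-0.005,0],"dr":[0,0,0]},{"delta_pos":[0,0,0],"dr":[0,0,0]}]'| grep -E "$G"; python3 -m handwheel '[{"delta_pos":[0.1,-0.005,0],"dr":[0,0,0]},{"delta_pos":[0,0,0],"dr":[0,0,0]}]'| grep -E "$G"
```

```text
eef_pos: [0.5775, -0.1242, 0.0624]
force: [0.2, 0.3, -0.4]
width: 0.0117
eef_pos: [0.5815, -0.1242, 0.0621]
force: [-4.2, -1.0, 0.4]
width: 0.0114
eef_pos: [0.5826, -0.1243, 0.0612]
force: [-8.4, 0.3, -0.2]
width: 0.0114
eef_pos: [0.585, -0.1244, 0.0608]
force: [-6.4, -0.0, -4.0]
width: 0.0116
```

```bash
G="eef|force: \[|width"; python3 -m handwheel '[{"delta_pos":[0.1,-0.005,0],"dr":[0,0,0]},{"delta_pos":[0,0,0],"dr":[0,0,0]}]'| grep -E "$G"; python3 -m handwheel '[{"delta_pos":[0.1,-0.005,0],"dr":[0,0,0]},{"delta_pos":[0,0,0],"dr":[0,0,0]}]'| grep -E "$G"; python3 -m handwheel '[{"delta_pos":[0.06,-0.003,0],"dr":[0,0,0]},{"delta_pos":[0,0,0],"dr":[0,0,0]}]'| grep -E "$G";python3 -m handwheel '[{"delta_pos":[0.06,-0.003,0],"dr":[0,0,0]},{"delta_pos":[0,0,0],"dr":[0,0,0]}]'| grep -E "$G"
```

```text
eef_pos: [0.5898, -0.1245, 0.0614]
force: [-3.6, 0.2, -1.0]
width: 0.0119
eef_pos: [0.5964, -0.1246, 0.063]
force: [-1.0, -0.3, -1.0]
width: 0.0113
eef_pos: [0.5966, -0.1246, 0.0628]
force: [-4.4, 2.4, 1.3]
width: 0.0121
eef_pos: [0.5968, -0.1248, 0.0626]
force: [-9.8, 1.9, 5.4]
width: 0.0113
```

Home: the force dropped, then a hard stop. Next is the last clip, with its lug at about (0.384, -0.328), yaw -26°.

```bash
python3 -m handwheel '[{"delta_pos":[-0.08,0.004,0],"dr":[0,0,0]},{"delta_pos":[0,0,0],"dr":[0,0,0]},{"delta_pos":[0,0,0],"dr":[0,0,0]},{"delta_pos":[0,0,0],"dr":[0,0,0]},{"delta_pos":[0,0,1],"dr":[0,0,0]},{"delta_pos":[0,0,1],"dr":[0,0,0]},{"delta_pos":[-0.8,-0.77,0],"dr":[0,0,-2.9]},{"delta_pos":[-0.89,-0.86,0],"dr":[0,0,-2.9]},{"delta_pos":[-0.89,-0.86,0],"dr":[0,0,-2.9]},{"delta_pos":[-0.89,-0.86,0],"dr":[0,0,-2.9]}]' 0; python3 -m handwheel '[{"delta_pos":[-0.89,-0.86,0],"dr":[0,0,-2.9]},{"delta_pos":[-0.89,-0.86,0],"dr":[0,0,-2.9]},{"delta_pos":[-0.89,-0.86,0],"dr":[0,0,-2.9]},{"delta_pos":[-0.89,-0.85,0],"dr":[0,0,-2.9]},{"delta_pos":[0,0,0],"dr":[0,0,0]},{"delta_pos":[0,0,0],"dr":[0,0,0]},{"delta_pos":[0,0,0],"dr":[0,0,0]}]'
python3 - <<'E'
from h import *
F={n:grab_frame(n) for n in("top","scene")}
s=get_state();print(s["eef_pos"],s["ee_rot"],s["width"])
print(fit("scene",F["scene"],"clip",(.4194,-.345,-.45)),fit("top",F["top"],"clip",(.4194,-.345,-.45)))
E
```

```text
t: 61.9
eef_pos: [0.4919, -0.2259, 0.1229]
ee_rot: [-3.142, -0.001, -0.251]
force: [0.2, 0.3, 0.4]
width: 0.0437
gripper_force: 0.0
t: 62.6
eef_pos: [0.3864, -0.328, 0.1229]
ee_rot: [-3.142, -0.001, -0.452]
force: [-0.7, 0.1, -0.2]
width: 0.0437
gripper_force: 0.0
[ 0.38656024 -0.32765081  0.12273737] [-3.14156452e+00 -3.92067571e-04 -4.50932966e-01] 0.04378923888236687
(array([ 0.41910824, -0.3447285 , -0.45285447]), np.float64(0.25239234449760767)) (array([ 0.3668512 , -0.38704421,  3.68974869]), np.float64(0.5416008104080272))
```

```bash
python3 -m handwheel '[{"delta_pos":[-0.06,0,-0.9],"dr":[0,0,0]},{"delta_pos":[0,0,-1],"dr":[0,0,0]},{"delta_pos":[0,0,-1],"dr":[0,0,0]},{"delta_pos":[0,0,-0.75],"dr":[0,0,0]},{"delta_pos":[0,0,-0.36],"dr":[0,0,0]},{"delta_pos":[0,0,0],"dr":[0,0,0]}]';python3 -m handwheel '[{"delta_pos":[0,0,0],"dr":[0,0,0]},{"delta_pos":[0,0,0],"dr":[0,0,0]},{"delta_pos":[0,0,0],"dr":[0,0,0]},{"delta_pos":[0,0,0],"dr":[0,0,0]},{"delta_pos":[0,0,0],"dr":[0,0,0]},{"delta_pos":[0,0,0],"dr":[0,0,0]},{"delta_pos":[0,0,0],"dr":[0,0,0]}]' 1 45
```

```text
t: 63.3
eef_pos: [0.3835, -0.3274, 0.0011]
ee_rot: [3.141, 0.003, -0.451]
force: [0.4, 0.3, -0.3]
width: 0.0438
gripper_force: 0.0
t: 64.0
eef_pos: [0.3842, -0.3282, 0.0029]
ee_rot: [3.142, -0.001, -0.452]
force: [-1.1, 0.9, 6.8]
width: 0.0115
gripper_force: 45.0
```

```bash
python3 -m handwheel '[{"delta_pos":[0,0,0.6],"dr":[0,0,0]},{"delta_pos":[0,0,1],"dr":[0,0,0]},{"delta_pos":[0,0,1],"dr":[0,0,0]},{"delta_pos":[0.3,0.7,0.4],"dr":[0,0,3.3]},{"delta_pos":[0.45,0.92,0],"dr":[0,0,3.3]},{"delta_pos":[0.45,0.92,0],"dr":[0,0,3.3]},{"delta_pos":[0.45,0.92,0],"dr":[0,0,3.3]},{"delta_pos":[0.45,0.92,0],"dr":[0,0,3.3]},{"delta_pos":[0.45,0.92,0],"dr":[0,0,3.3]},{"delta_pos":[0.45,0.92,0],"dr":[0,0,3.35]}]'; python3 -m handwheel '[{"delta_pos":[0.45,0.92,0],"dr":[0,0,0]},{"delta_pos":[0.45,0.92,0],"dr":[0,0,0]},{"delta_pos":[0.45,0.92,0],"dr":[0,0,0]},{"delta_pos":[0.45,0.92,0],"dr":[0,0,0]},{"delta_pos":[0.43,0.79,0],"dr":[0,0,0]},{"delta_pos":[0,0,-0.5],"dr":[0,0,0]},{"delta_pos":[0,0,-0.5],"dr":[0,0,0]},{"delta_pos":[0,0,0],"dr":[0,0,0]},{"delta_pos":[0,0,0],"dr":[0,0,0]},{"delta_pos":[0,0,0],"dr":[0,0,0]}]'
```

```text
t: 65.0
eef_pos: [0.474, -0.1403, 0.0923]
ee_rot: [-3.142, 0.0, -0.046]
force: [0.6, -0.0, -0.8]
width: 0.0114
gripper_force: 45.0
t: 66.0
eef_pos: [0.5412, -0.0075, 0.0631]
ee_rot: [-3.141, -0.001, -0.048]
force: [0.3, 0.0, 0.2]
width: 0.0113
gripper_force: 45.0
```

```bash
G="eef|force: \[|width"; python3 -m handwheel '[{"delta_pos":[0.5,-0.024,-0.03],"dr":[0,0,0]},{"delta_pos":[0.5,-0.024,0],"dr":[0,0,0]},{"delta_pos":[0.2,-0.01,0],"dr":[0,0,0]},{"delta_pos":[0.2,-0.01,0],"dr":[0,0,0]},{"delta_pos":[0,0,0],"dr":[0,0,0]}]' | grep -E "$G"; python3 -m handwheel '[{"delta_pos":[0.1,-0.005,0],"dr":[0,0,0]},{"delta_pos":[0.1,-0.005,0],"dr":[0,0,0]},{"delta_pos":[0,0,0],"dr":[0,0,0]}]'| grep -E "$G"; python3 -m handwheel '[{"delta_pos":[0.1,-0.005,0],"dr":[0,0,0]},{"delta_pos":[0,0,0],"dr":[0,0,0]}]'| grep -E "$G"; python3 -m handwheel '[{"delta_pos":[0.1,-0.005,0],"dr":[0,0,0]},{"delta_pos":[0,0,0],"dr":[0,0,0]}]'| grep -E "$G"
```

```text
eef_pos: [0.5832, -0.0096, 0.0617]
force: [-0.2, -0.0, -0.3]
width: 0.0115
eef_pos: [0.5866, -0.0098, 0.0607]
force: [-4.6, 1.9, -0.8]
width: 0.0115
eef_pos: [0.5877, -0.0102, 0.0599]
force: [-8.0, 2.6, -1.4]
width: 0.0117
eef_pos: [0.5903, -0.0104, 0.0599]
force: [-8.8, 3.0, -1.2]
width: 0.0118
```

```bash
G="eef|force: \[|width"; python3 -m handwheel '[{"delta_pos":[0.1,-0.005,0],"dr":[0,0,0]},{"delta_pos":[0,0,0],"dr":[0,0,0]}]'| grep -E "$G"; python3 -m handwheel '[{"delta_pos":[0.1,-0.005,0],"dr":[0,0,0]},{"delta_pos":[0,0,0],"dr":[0,0,0]}]'| grep -E "$G"; python3 -m handwheel '[{"delta_pos":[0.06,-0.003,0],"dr":[0,0,0]},{"delta_pos":[0,0,0],"dr":[0,0,0]}]'| grep -E "$G"
```

```text
eef_pos: [0.5958, -0.0103, 0.0605]
force: [-2.4, 1.2, -1.7]
width: 0.0118
eef_pos: [0.6011, -0.0103, 0.0616]
force: [-1.6, 0.6, -0.8]
width: 0.0116
eef_pos: [0.6013, -0.0105, 0.0614]
force: [-6.6, 1.8, 2.1]
width: 0.0117
```

Home. Releasing, raising, backing away and checking everything.

```bash
python3 -m handwheel '[{"delta_pos":[-0.05,0.005,0],"dr":[0,0,0]},{"delta_pos":[0,0,0],"dr":[0,0,0]},{"delta_pos":[0,0,0],"dr":[0,0,0]},{"delta_pos":[0,0,0],"dr":[0,0,0]},{"delta_pos":[0,0,1],"dr":[0,0,0]},{"delta_pos":[0,0,1],"dr":[0,0,0]},{"delta_pos":[0,0,1],"dr":[0,0,0]},{"delta_pos":[-0.9,0,0.5],"dr":[0,0,0]},{"delta_pos":[-0.9,0,0],"dr":[0,0,0]},{"delta_pos":[-0.9,0,0],"dr":[0,0,0]}]' -0.2; python3 -m handwheel '[{"delta_pos":[-0.9,0,0],"dr":[0,0,0]},{"delta_pos":[-0.6,0.4,0],"dr":[0,0,0]},{"delta_pos":[0,1,0],"dr":[0,0,0]},{"delta_pos":[0,1,0],"dr":[0,0,0]},{"delta_pos":[0,0,0],"dr":[0,0,0]},{"delta_pos":[0,0,0],"dr":[0,0,0]}]'
python3 - <<'E'
from h import *
a=grab_frame("top");b=grab_frame("scene")
A=cv2.resize(a[145:265,110:350],None,fx=3,fy=3,interpolation=2);B=cv2.resize(b[160:280,200:420],(720,330)) if 0 else cv2.resize(b[180:275,200:380],None,fx=4,fy=4,interpolation=2)[:240]
A=A[:360]
im=np.vstack([cv2.resize(a[150:210,215:355],(700,300),interpolation=2),cv2.resize(b[185:245+10,205:345],(600,300),interpolation=2)[:, :].copy() if 0 else cv2.resize(b[195:270,205:345],(560,300),interpolation=2) if 0 else cv2.resize(b[160:275,205:410],(700,300),interpolation=2)])
cv2.imwrite("pics/end.png",im[:,:,::-1])
for n,f in(("top",a),("scene",b)):
    print(n,[( [round(v) for v in d["location"]],round(d["conf"],2)) for d in mark_of(n,"clipA")],[( [round(v) for v in d["location"]],round(d["conf"],2)) for d in mark_of(n,"bare")])
    for p in((.6456,.1027),(.6401,-.0122),(.6346,-.127)): print(proj(n,(*p,.058)).round(1))
E
```

```text
t: 68.8
eef_pos: [0.5198, -0.0102, 0.1671]
ee_rot: [-3.141, -0.002, -0.049]
force: [-0.2, 0.6, 0.0]
width: 0.0526
gripper_force: 0.0
t: 69.4
eef_pos: [0.4752, 0.0623, 0.1666]
ee_rot: [-3.141, -0.0, -0.047]
force: [0.3, -0.8, 0.3]
width: 0.0525
gripper_force: 0.0
top [] [([375, 196], 0.92), ([95, 188], 0.69), ([154, 179], 0.66), ([263, 136], 0.64)]
[[243.9 177.1]]
[[285.1 179.3]]
[[326.2 181.4]]
scene [([311, 234], 0.71), ([344, 144], 0.51)] [([442, 212], 0.93), ([179, 261], 0.93), ([309, 295], 0.92), ([375, 185], 0.74), ([393, 228], 0.71), ([309, 242], 0.62), ([118, 275], 0.5)]
[[310.8 235.5]]
[[271.4 241.7]]
[[231.4 247.9]]
```

View pics/end.png

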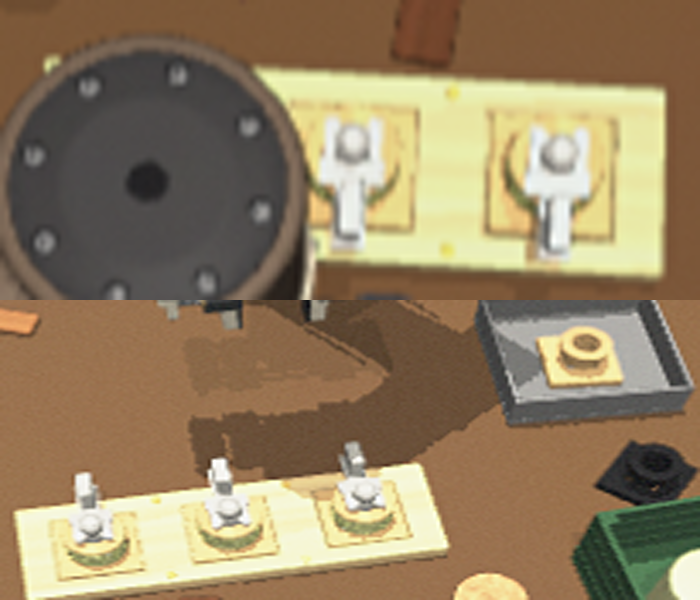

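The picture shows all three spools seated with clips around their posts, at (90,520), (228,508) and (365,492). The bare spool lies in the tray at (580,350), and the robot is clear.

```bash
python3 -c "
from station import *
print(job_done())"
```

```text
the job is handed in; nothing more can be done
None
```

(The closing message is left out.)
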